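Load the lamp curing box and set its fader

ROBOT

A 6-joint arm with a two-finger parallel gripper is mounted at the origin on the work surface. World frame = base frame: x ahead of the robot, y to its left, z up, the work surface at z = 0. Lengths are in mm, angles in rad, forces in N, time in s.
With the tool pointing down it reaches from about 400 to 925 mm from the base axis. Payload 12.5 kg.
Tool frame: the origin (TCP) lies midway between the tips of the shut fingers; the grasp point (between the pads) lies 19 mm behind it; z points along the fingers, y is the line along which they close (so a half turn about z gives the same grasp; the last joint's range is limited). The gripper opens to 95 mm and grips with 3 to 60 N. Pads are 20 mm wide; open, the fingers measure 119 mm over their backs; the gripper's body (75 mm by 180 mm) begins 59 mm behind the grasp point.
Start: joints at [-1.431, 0.491, 1.559, -0, 1.092, -0.106], TCP at [152.105, -606.227, 214.661] pointing down, gripper open.
Joint ranges: [-3.1, 3.1], [-0.84, 2.19], [0.05, 2.79], [-1.13, 4.28], [0.06, 2.93], [-2.69, 2.69]. Speed limits (rad/s): [2.22, 2.22, 2.79, 3.14, 3.14, 3.14].

INTERFACE

Orientations are given as [roll, pitch, yaw] about the fixed x, y, z axes, in that order (R = Rz(yaw) Ry(pitch) Rx(roll)).
In Python, from cell import env gives the robot as it stands.
- The arm moves only by the tool carry_out, never from a script. Its argument "series" is a list of rows, each a list of 4 numbers: the shift along the world's x, y, z normalised to -1 to 1, where 1 is 5 cm, then the turn about the world's z normalised to -1 to 1, where 1 is 6 degrees. In form: [[x, y, z, turn], ...]. A call has exactly 5 rows; each row shifts and turns the commanded pose from where the row before left it; what a row does not reach is not made up. A row lasts 1/10 s, in which the tool goes at most 50 mm and 8.59 degrees, less where a joint would pass 70% of its speed; a pose out of reach is approached as far as the arm can. A call with a number of a shift or a turn outside -1 to 1 is refused whole. A call with a gripper value outside its range is refused whole. "fingers" is the closure, from -1 (fully open) to 1 (shut), set as the call begins (left out, the last holds). The fingers move at their own pace and stop on an object; the grip force is fixed at half the most. Time passes only in rows, so rows that do not move let the fingers close, or fill a call up. It gives the time, the measured TCP pose, the force, the opening and the grip force at its end, in the units of the state.
- env.state(): the state, without advancing time (a new reading comes with each control period).
- env.read_camera(name): name is "scene" or "top"; returns the picture (400x640x3 uint8, red, green, blue); there is no depth.
- env.calibration(name): a dict with "K" (3x3 intrinsics, pixels), "pose" (4x4, takes a point from camera to world coordinates). Camera axes: x right, y down, z forward; pixel columns grow to the right and rows downward; lengths in mm; the calibration is good to about 2 mm. A picture is of the moment at which its call begins. calibration takes no time and is no camera call.
- env.job_done(): hands the job in; it is judged then, once.
Trained networks look in the newest picture that a camera, given by its name, has taken for a name from the list of things; names that differ only in an ending like _2 or _b are one class to them, and where a whole thing is asked for, a point or a joint stands for the part that bears it (a point fixed in the world has none). Each returns a list of dicts, best first, with "conf" (0 to 1); they miss things now and then, are a little off and sometimes report something else, mostly with a low value. They report only what shows in the picture. A call takes as long as a camera call. They do not tell look-alikes from the thing itself.
- env.look_for(camera, label): "position" ([row, column] as shares, 0 to 1, of the picture: columns of its width, rows of its height, amid what is visible of it).
The state is a dict: "t": time; "joints": joint angles; "qvel": joint speeds; "tau": joint torques, N m; "eef_pos": TCP position; "tcp_rot": TCP orientation; "ft_force": force on the tool from outside, world axes, zero at the start; "moment": the same for the moment, N m; "opening": opening from 0.0 (shut) to 1.0 (fully open); "grip_force": force on a finger pad.
Only numpy, scipy, OpenCV 4.12 (cv2) and the standard library are available. Lean on these libraries where they do the work, as an engineer would, in place of code of your own. Each camera call takes 0.05 s, during which the arm holds its last target. There are 200 camera calls.

TASK

Slide the lamp console's fader fully back to its zero end, then lever the curing box's cover open with the thin pry blade, and lay every sample card from the bench flat and clip upwards on the floor of the box, none on top of another. Then shut the cover fully and slide the fader up to the brass pointer. The lamp must stay at zero all the while the cover is open; the pry blade ends up lying lengthways on its black rubber mat, and everything else on the bench stays where it is.

Things in the scene. Friction and masses are not known exactly. Their poses are not given: they have to be found in the camera images.
- cure_box: Fixed white open box, outside 260 (x) x 210 (y) x 60 mm high, walls and floor 6 mm; origin: centre of the underside, its inner floor is at z = 6 mm. Inside 248 x 198 mm, 54 mm deep. The cover is hinged on the top of the +y wall; the -y wall has the pry notch.
- cover (a joint): Angle of the grey cover (260 x 210 x 8 mm, 0.15 kg, no handle, its edges in line with the box walls), rad: 0 shut, flat on the box; 1.57 upright; stop at 1.6. Stiff hinge: it stays at any angle it is left at and takes about 2 N at the lip to move.
- cover_hinge (a point): Middle of the hinge line, on the top of the box's +y wall at box (0, 105, 60.5) mm; the hinge line runs along box x. Axes turn with the cover: the cover lies along this frame's -y, underside at its z = 0, top face at z = 8 mm.
- cover_lip (a point): Middle of the cover's free edge, on its underside, 210 mm from the hinge line (moves with the cover).
- pry_notch (a point): Centre of the mouth of the pry notch, in the outer face of the box's -y wall: an opening 50 mm wide along box x and 12 mm high, right under the shut cover, through the 6 mm wall. The blade enters along box +y. Axes as the box.
- pry: Pry blade, 180 mm long along x: black handle 100 x 30 (y) x 20 (z) mm from x = -90 to +10, then a steel blade 80 x 24 x 3 mm to x = +90 at mid thickness (z = 10 mm). Origin: underside, mid length. 0.09 kg. The same either way up.
- pry_grip (a point): Middle of the pry blade's grip region, in the handle, at pry (-30, 0, 10) mm.
- pry_tip (a point): Middle of the blade's front edge, at pry (90, 0, 10) mm.
- mat: Fixed black rubber mat, 210 (x) x 75 (y) x 3 mm, where the pry blade lies lengthways (along the mat's x). Origin: centre of the underside.
- fader (a joint): Position of the fader's grip along its track, m: 0 at the zero end (the console's -y end, where the printed white wedge is narrowest and a white bar crosses), 0.110 at full. It takes about 2 N to slide and stays where it is left.
- console: Fixed grey lamp console, 110 (x) x 210 (y) x 40 mm high, origin at the centre of the underside. The fader's track runs along console y at console x = -15 mm, from y = -55 (zero) to +55 mm.
- fader_top (a point): Centre of the top of the fader's black grip, a block 26 (console x) x 18 (console y) x 35 mm high standing on the console's top face (top of the grip 75.5 mm above the bench). Axes as the console.
- pointer_tip (a point): Tip of the brass pointer clip on the console's top face, beside the track (at console x = +12 mm; the clip reaches on to x = +41, 16 mm wide, 5 mm high). The fader is set when its grip's centre is level with this tip along console y.
- card1: Sample card: blue plastic card 70 (x) x 50 (y) x 5 mm with a white moulded clip standing on it, 50 (along x) x 16 (y) x 20 mm high, so the top is 25 mm above the underside. Origin: centre of the underside; z up through the clip. Two to four of these four cards are present.
- card2: Sample card: blue plastic card 70 (x) x 50 (y) x 5 mm with a white moulded clip standing on it, 50 (along x) x 16 (y) x 20 mm high, so the top is 25 mm above the underside. Origin: centre of the underside; z up through the clip. Two to four of these four cards are present.
- card3: Sample card: blue plastic card 70 (x) x 50 (y) x 5 mm with a white moulded clip standing on it, 50 (along x) x 16 (y) x 20 mm high, so the top is 25 mm above the underside. Origin: centre of the underside; z up through the clip. Two to four of these four cards are present.
- card4: Sample card: blue plastic card 70 (x) x 50 (y) x 5 mm with a white moulded clip standing on it, 50 (along x) x 16 (y) x 20 mm high, so the top is 25 mm above the underside. Origin: centre of the underside; z up through the clip. Two to four of these four cards are present.
- ruler: Steel ruler lying on the bench, 150 x 24 x 3 mm; leave it. Origin: centre of the underside.
- tin: Closed round steel tin, 102 mm across, 50 mm high; leave it. Origin: centre of the underside.
- tape_roll: Roll of clear tape lying flat, 72 mm across, 19 mm high; leave it. Origin: centre of the underside.
- pen_cup: White ceramic cup, 70 mm across, 90 mm high; leave it. Origin: centre of the underside.
- pliers: Pliers with black handles lying on the bench, 150 mm long, 13 mm high; leave them. Origin: centre of the underside.
- parts_tub: Small white open tub, 100 x 75 x 45 mm; leave it. Origin: centre of the underside.
There are look-alikes about, which are no part of the job. What is shaped like the card2 but orange is not meant. What is shaped like the card1 but orange is not meant.

How it is judged (in metres and radians):
On the way, in this order (a step that is already met when the one before it is completed fails the run):
1. the fader is fully at zero (value of joint fader below 0.006 m), for 0.2 s.
2. the cover is being levered open with the pry blade (value of joint cover above 0.3 rad and contact force between pry and cover above 0.2 N), for 0.1 s.
3. all cards lie flat on the floor of the box (x of card1 in the frame of cure_box between -0.125 and 0.125 m and y of card1 in the frame of cure_box between -0.1 and 0.1 m and z of card1 in the frame of cure_box between 0 and 0.012 m and angle between each of card1, card2, card3, card4's own z axis and vertical below 0.15 rad and linear speed of each of card1, card2, card3, card4 below 0.05 m/s and x of card2 in the frame of cure_box between -0.125 and 0.125 m and y of card2 in the frame of cure_box between -0.1 and 0.1 m and z of card2 in the frame of cure_box between 0 and 0.012 m and x of card3 in the frame of cure_box between -0.125 and 0.125 m and y of card3 in the frame of cure_box between -0.1 and 0.1 m and z of card3 in the frame of cure_box between 0 and 0.012 m and x of card4 in the frame of cure_box between -0.125 and 0.125 m and y of card4 in the frame of cure_box between -0.1 and 0.1 m and z of card4 in the frame of cure_box between 0 and 0.012 m), for 0.2 s.
4. the cover is shut on the loaded box (all of step 3 and value of joint cover below 0.04 rad), for 0.2 s.
At the end, for the whole second after the job is handed in: Cover shut (within 0.04 rad); every card present flat (0.15 rad), clip up, on the box floor; fader within 5 mm of the pointer along its track; pry blade flat on its mat, centre within 50 mm lengthways and 35 mm sideways, turned under 0.4 rad; all at rest (all of step 4 and x of pry in the frame of mat between -0.05 and 0.05 m and y of pry in the frame of mat between -0.035 and 0.035 m and z of pry in the frame of mat between -0.003 and 0.04 m and angle between pry's own x axis and vertical between 1.37 and 1.77 rad and angle between the x axis of pry and the x axis of mat, either way round below 0.4 rad and linear speed of pry below 0.05 m/s and y of fader_top in the frame of pointer_tip between -0.005 and 0.005 m); the robot touches nothing.
It fails at once if the lamp is up while the cover is open (value of joint cover above 0.12 rad and value of joint fader above 0.015 m).
It fails at once if a bystander is moved by more than 5 cm (distance of any of ruler, tin, tape_roll, pen_cup, pliers, parts_tub from where it was at the start of the episode above 0.05 m).
Of card1, card2, card3, card4 only 2 to 4 are there at a start; the rules pass over those that are not, and their reading is None.
At some moment in a run one of card1, card2, card3, card4 may be knocked a few centimetres aside while the robot is not near it.
Once in a run the grip may slacken for a moment while it holds something.
It also fails if it takes over 208 s, if anything falls off the work surface, if the arm or the gripper's body presses on something with over 40 N, if the wrist force passes 120 N, or if a joint passes its speed limit or range.

## Working session

There is one attempt and no reset: what is moved stays moved. The work goes in short steps, Python scripts to look and compute and a tool call to move; the robot and the scene stay as the last step left them, time stands still between calls to the robot, and variables do not carry over. Pictures are saved under pics/ and viewed, at most 14 in all, crops included, and the job is handed in when it is done.

Besides the shell and the picture viewer there is one more tool, called after "Request:" as name(argument=value, ...), one argument or row to a line, values as JSON. carry_out: Moves the arm, as the interface text tells. Its arguments: {"type":"object","properties":{"series":{"type":"array","items":{"type":"array","items":{"type":"number","minimum":-1,"maximum":1}}},"fingers":{"type":"number"}},"required":["series"]}

```bash
mkdir -p pics; cat > h.py <<'E'
import numpy as np, cv2
from cell import env
def snap(cam,fn=None):
    im=env.read_camera(cam)
    if fn: cv2.imwrite('pics/'+fn,cv2.cvtColor(im,cv2.COLOR_RGB2BGR))
    return im
def px2w(cam,u,v,z):
    c=env.calibration(cam);K=np.array(c['K']);T=np.array(c['pose'])
    d=T[:3,:3]@np.linalg.inv(K)@np.array([u,v,1.]);o=T[:3,3]
    return o+d*(z-o[2])/d[2]
def w2px(cam,p):
    c=env.calibration(cam);K=np.array(c['K']);T=np.linalg.inv(np.array(c['pose']))
    q=K@(T[:3,:3]@np.array(p,float)+T[:3,3]);return q[:2]/q[2]
E
python3 - <<'E'
from h import *
a=snap('top','top0.png');b=snap('scene','scene0.png')
for c in('top','scene'):
    k=env.calibration(c);print(c,np.round(k['K'],1).tolist(),np.round(k['pose'],3).tolist())
for l in['cure_box','pry','mat','console','fader_top','pointer_tip','card1','pry_notch','cover_lip','pry_grip','pry_tip','tin','pen_cup','parts_tub']:
    for c in('top',):
        print(l,[(round(d['conf'],2),round(d['position'][1]*640),round(d['position'][0]*400)) for d in env.look_for(c,l)][:6])
print(env.state())
E
```

```text
top [[512.0, 0.0, 318.4], [0.0, 512.0, 198.0], [0.0, 0.0, 1.0]] [[-0.027, -0.988, 0.155, 351.784], [-1.0, 0.026, -0.003, -80.698], [-0.001, -0.155, -0.988, 1341.59], [0.0, 0.0, 0.0, 1.0]]
scene [[382.6, 0.0, 325.3], [0.0, 382.6, 195.1], [0.0, 0.0, 1.0]] [[-0.013, 0.759, -0.651, 1204.672], [1.0, 0.019, 0.002, -80.552], [0.014, -0.651, -0.759, 854.679], [0.0, 0.0, 0.0, 1.0]]
cure_box [(0.74, 185, 205)]
pry [(0.85, 302, 153), (0.63, 415, 199), (0.44, 184, 202)]
mat [(0.85, 297, 157), (0.39, 411, 198)]
console [(0.74, 301, 152), (0.68, 409, 196)]
fader_top [(0.63, 414, 199), (0.56, 186, 200)]
pointer_tip [(0.71, 419, 201), (0.46, 399, 185), (0.27, 330, 196), (0.16, 304, 150)]
card1 [(0.87, 332, 197), (0.77, 336, 243), (0.75, 209, 305), (0.73, 285, 199), (0.67, 294, 281), (0.55, 293, 233)]
pry_notch [(0.88, 185, 207), (0.31, 381, 125)]
cover_lip [(0.71, 184, 200), (0.17, 330, 195)]
pry_grip [(0.79, 304, 152)]
pry_tip [(0.75, 298, 150)]
tin [(0.95, 383, 125)]
pen_cup [(0.64, 256, 114), (0.38, 183, 205)]
parts_tub [(0.58, 441, 294), (0.2, 184, 201)]
{'t': 0.8, 'joints': array([-1.43061109e+00,  4.90853208e-01,  1.55891610e+00, -2.81001340e-05,
        1.09172576e+00, -1.05592637e-01]), 'qvel': array([-1.57413661e-04, -1.76453423e-05, -5.26886099e-04,  3.78168388e-04,
        4.56887144e-04,  1.43490251e-03]), 'tau': array([ 1.69010204e-04, -6.12411046e+01, -2.58422166e+01,  6.91719912e-02,
        4.44070401e-02,  3.38010955e-05]), 'eef_pos': array([ 152.08933063, -606.21364311,  214.68447118]), 'tcp_rot': array([3.14149824e+00, 3.50844210e-05, 2.45790825e-01]), 'ft_force': array([ 3.44047875e-01, -6.07052834e-01,  5.50769685e-04]), 'moment': array([0.00645899, 0.00900776, 0.05384514]), 'grip_force': 0.0, 'opening': 1.0026165269992762}
```

View pics/top0.png

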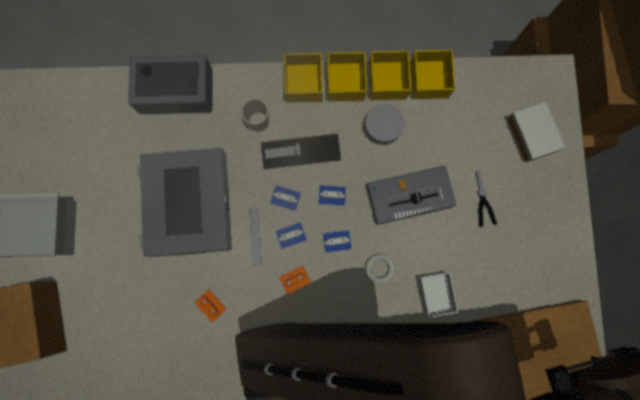

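View pics/scene0.png

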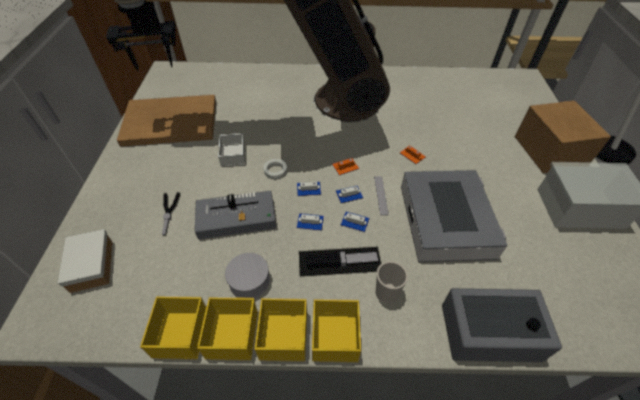

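```bash
python3 - <<'E'
import cv2,numpy as np
a=cv2.imread('pics/top0.png');b=cv2.imread('pics/scene0.png')
g=lambda i:np.clip(255*(i/255.)**.6,0,255).astype('uint8')
p=cv2.resize(a[125:265,360:500],None,fx=4,fy=4,interpolation=2);p2=cv2.resize(b[180:250,180:290],None,fx=7,fy=7,interpolation=2)[:490,:770]
cv2.imwrite('pics/z1.png',g(cv2.resize(a[95:275,135:465],(800,436),interpolation=2)))
c=np.vstack([cv2.resize(a[160:228,360:460],(440,300),interpolation=2),cv2.resize(b[185:243,185:285],(440,255),interpolation=2)])
d=np.vstack([cv2.resize(b[155:265,395:505],(350,350),interpolation=2),np.zeros((205,350,3),'uint8')])
cv2.imwrite('pics/z2.png',g(np.hstack([c,d])))
E
```

```text
(no output)
```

View pics/z1.png

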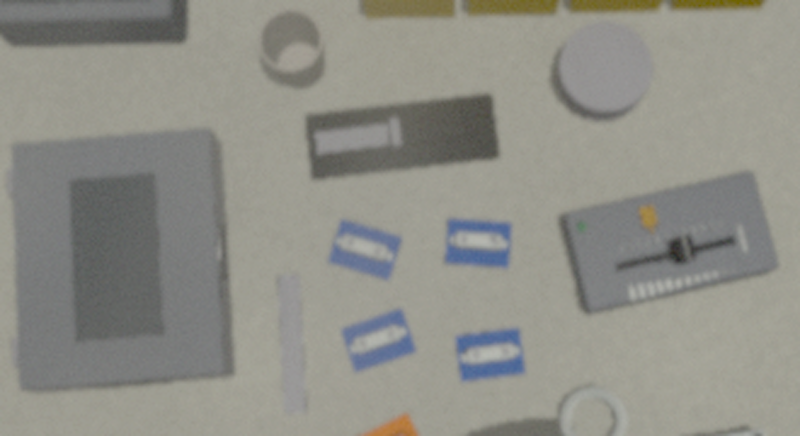

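View pics/z2.png

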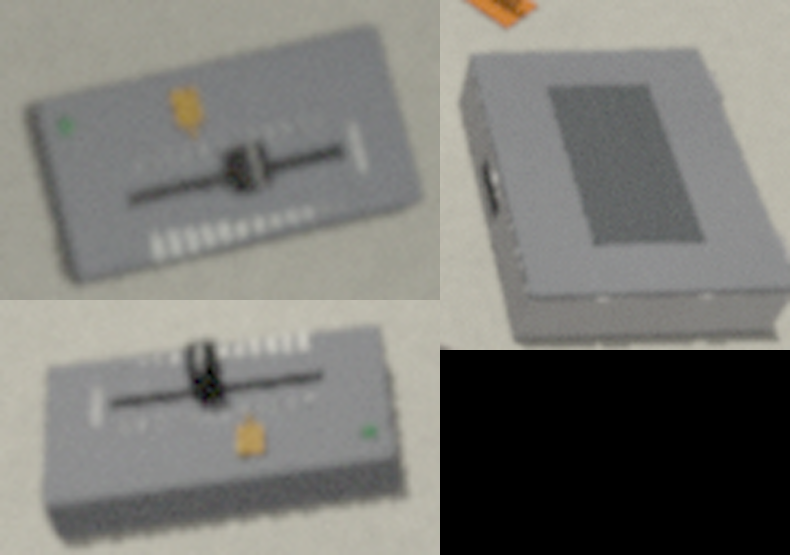

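```bash
python3 - <<'E'
import cv2,numpy as np
a=cv2.imread('pics/top0.png');b=cv2.imread('pics/scene0.png')
A=cv2.GaussianBlur(a,(3,3),0);B=cv2.GaussianBlur(b,(3,3),0)
for n,(u,v) in dict(bench=(240,140),bench2=(360,220),bench3=(210,280),box=(150,170),boxwall=(226,230),cons=(435,180),conswall=(372,200),mat=(330,145),blade=(285,153),card=(287,204),clip=(285,196),brass=(403,184)).items(): print(n,A[v,u])
for n,(u,v) in dict(bench=(290,220),bench2=(390,160),box=(420,190),wall=(460,253),cons=(250,220),conswall=(240,230),mat=(320,262),card=(300,225)).items(): print('s',n,B[v,u])
E
```

```text
bench [100 113 114]
bench2 [102 115 116]
bench3 [ 99 113 114]
box [79 80 78]
boxwall [69 71 69]
cons [79 79 77]
conswall [60 61 59]
mat [36 41 42]
blade [100 102 103]
card [103  70  57]
clip [127 135 134]
brass [ 32  86 115]
s bench [128 144 147]
s bench2 [133 150 152]
s box [92 92 91]
s wall [76 79 81]
s cons [96 95 95]
s conswall [43 42 42]
s mat [15 15 13]
s card [121  58  23]
```

```bash
cat > fit.py <<'E'
from h import *
from scipy.optimize import minimize
def mask(im,kind):
    f=cv2.GaussianBlur(im,(3,3),0).astype(float);r,g,b=f[...,0],f[...,1],f[...,2]
    if kind=='blue': m=(b>1.25*r)
    elif kind=='dark': m=(g<70)
    elif kind=='gray':
        m=(g<0.83*np.median(g[100:300,100:540]))&(b<1.2*r)|((b>.92*r)&(g<100)&(b<1.2*r))
    elif kind=='brass': m=(r>1.8*b)&(g>1.5*b)
    return m.astype(np.uint8)
def comp(m,seed,close=5):
    m=cv2.morphologyEx(m,cv2.MORPH_CLOSE,np.ones((close,close)))
    n,l,s,c=cv2.connectedComponentsWithStats(m)
    d=[np.hypot(*(c[i]-seed))+1e3*(s[i,4]<30) for i in range(1,n)]
    k=l==1+int(np.argmin(d));cs,_=cv2.findContours(k.astype(np.uint8),0,2)
    o=np.zeros(m.shape,np.uint8);cv2.drawContours(o,cs,-1,1,-1);return o
def corners(p,dim,z0):
    x,y,t=p;R=np.array([[np.cos(t),-np.sin(t)],[np.sin(t),np.cos(t)]])
    return [[*(R@np.array([sx*dim[0]/2,sy*dim[1]/2])+[x,y]),z] for sx in(-1,1) for sy in(-1,1) for z in(z0,z0+dim[2])]
def sil(cam,p,dim,z0,S=4):
    q=np.array([w2px(cam,c) for c in corners(p,dim,z0)])
    h=cv2.convexHull(((q+.5)*S*16-8).astype(np.int32))
    o=np.zeros((400*S,640*S),np.uint8);cv2.fillConvexPoly(o,h,1,shift=4)
    return cv2.resize(o.astype(np.float32),(640,400),interpolation=cv2.INTER_AREA)
def fit(ms,p0,dim,z0):
    def cost(v):
        p=[p0[0]+v[0],p0[1]+v[1],p0[2]+v[2]/50];c=0
        for cam,m in ms.items():
            s=sil(cam,p,dim,z0);c+=1-np.minimum(s,m).sum()/np.maximum(s,m).sum()
        return c/len(ms)
    r=minimize(cost,[0,0,0],method='Nelder-Mead',options=dict(initial_simplex=[[0,0,0],[12,0,0],[0,12,0],[0,0,6]],xatol=.2,fatol=1e-4,maxfev=120))
    v=r.x;return np.array([p0[0]+v[0],p0[1]+v[1],p0[2]+v[2]/50]),r.fun
E
cat > m0.py <<'E'
from fit import *
ims={'top':cv2.imread('pics/top0.png')[...,::-1],'scene':cv2.imread('pics/scene0.png')[...,::-1]}
import sys
def go(n,kind,u,v,yaw,dim,z0):
    p=px2w('top',u,v,z0+dim[2])
    for cams in(('top',),('scene',)):
        ms={c:comp(mask(ims[c],kind),w2px(c,[p[0],p[1],z0+dim[2]/2])) for c in cams}
        q,f=fit(ms,[p[0],p[1],yaw],dim,z0);print(n,cams,np.round(q[:2],1),round(np.degrees(q[2]),1),round(f,3),ms[cams[0]].sum())
go('box','gray',183,200,0,(260,210,68.5),0)
go('console','gray',411,195,.2,(110,210,40),0)
go('mat','dark',301,152,1.6,(210,75,3),0)
for i,(u,v,y) in enumerate([(285,197,1.3),(332,195,1.5),(291,235,1.8),(337,241,1.65)]): go(f'c{i}','blue',u,v,y,(70,50,5),0)
for c in ims:
    m=mask(ims[c],'brass');s=w2px(c,px2w('top',403,184,43));ys,xs=np.nonzero(m);k=np.hypot(xs-s[0],ys-s[1])<12
    print('brass',c,k.sum(),px2w(c,xs[k].mean(),ys[k].mean(),43)[:2])
print('fader',px2w('top',416,198,75)[:2],'blade tipmid',px2w('top',264.5,153,13)[:2],'blade end',px2w('top',300,149.5,13)[:2],'tin',px2w('top',384,124,50)[:2],'cup',px2w('top',256,110,90)[:2])
E
python3 m0.py
```

```text
box ('top',) [553.2 257.7] 3.3 0.017 9197
box ('scene',) [562.2 259.4] 3.3 0.029 8061
console ('top',) [ 559.5 -322.6] 11.5 0.024 3652
console ('scene',) [ 566.6 -321.3] 11.6 0.047 3265
mat ('top',) [691.7 -40.1] 95.1 0.092 1971Traceback (most recent call last):
  File "m0.py", line 11, in <module>
    go('mat','dark',301,152,1.6,(210,75,3),0)
    ~~^^^^^^^^^^^^^^^^^^^^^^^^^^^^^^^^^^^^^^^
  File "m0.py", line 8, in go
    q,f=fit(ms,[p[0],p[1],yaw],dim,z0);print(n,cams,np.round(q[:2],1),round(np.degrees(q[2]),1),round(f,3),ms[cams[0]].sum())
        ~~~^^^^^^^^^^^^^^^^^^^^^^^^^^^
  File "fit.py", line 31, in fit
    r=minimize(cost,[0,0,0],method='Nelder-Mead',options=dict(initial_simplex=[[0,0,0],[12,0,0],[0,12,0],[0,0,6]],xatol=.2,fatol=1e-4,maxfev=120))
    res = _minimize_neldermead(fun, x0, args, callback, bounds=bounds,
                               **options)
    fsim[j] = func(sim[j])
              ~~~~^^^^^^^^
    fx = function(np.copy(x), *(wrapper_args + args))
  File "fit.py", line 29, in cost
    s=sil(cam,p,dim,z0);c+=1-np.minimum(s,m).sum()/np.maximum(s,m).sum()
  File "fit.py", line 21, in sil
    q=np.array([w2px(cam,c) for c in corners(p,dim,z0)])
                ~~~~^^^^^^^
  File "h.py", line 12, in w2px
    c=env.calibration(cam);K=np.array(c['K']);T=np.linalg.inv(np.array(c['pose']))
ValueError: time passes only in moves, steps and waits
```

```bash
sed -i "s/^from cell import env/from cell import env\nimport functools\n@functools.lru_cache(None)\ndef cal(c): return env.calibration(c)/; s/c=env.calibration(cam)/c=cal(cam)/" h.py; sed -i "/^go('box/d;/^go('cons/d" m0.py; python3 m0.py
```

```text
mat ('top',) [691.7 -40.1] 95.1 0.092 1971
mat ('scene',) [691.9 -39.1] 95.0 0.103 1940
c0 ('top',) [564.8   3.6] 71.6 0.409 303
c0 ('scene',) [566.9   4.2] 74.1 0.47 215
c1 ('top',) [ 568.8 -120.7] 83.2 0.075 475
c1 ('scene',) [ 569.8 -118.8] 84.0 0.461 220
c2 ('top',) [465.3 -10.3] 106.9 0.366 334
c2 ('scene',) [467.3  -8.2] 107.4 0.497 173
c3 ('top',) [ 446.4 -129.5] 95.4 0.054 508
c3 ('scene',) [ 448.2 -128.2] 94.5 0.445 184
brass top 49 [ 585.76375211 -300.86758578]
brass scene 34 [ 587.76348944 -299.58631894]
fader [ 543.51782507 -328.68282198] blade tipmid [684.87462429  55.70236355] blade end [691.91308539 -39.0301651 ] tin [ 744.97629804 -260.98853089] cup [778.39624991  68.25807104]
```

Request:
carry_out(
  series=[
    [0.78,0.55,0,-0.086],
    [0.78,0.55,0,-0.086],
    [0.78,0.55,0,-0.086],
    [0.78,0.55,0,-0.086],
    [0.78,0.55,0,-0.086],
  ],
  fingers=-1,
)

```text
t: 1.3
eef_pos: [348.4, -467.5, 214.8]
tcp_rot: [3.141, -0.0, 0.2]
ft_force: [0.8, -0.9, -0.2]
opening: 1.003
grip_force: 0.0
```

Request:
carry_out(
  series=[
    [0.78,0.55,0,0],
    [0.78,0.55,0,0],
    [0.78,0.55,0,0],
    [0.78,0.55,0,0],
    [0.78,0.55,0,0],
  ],
)

```text
t: 1.8
eef_pos: [543.6, -329.8, 214.8]
tcp_rot: [3.141, -0.0, 0.201]
ft_force: [0.2, -0.6, -0.2]
opening: 1.004
grip_force: 0.0
```

Request:
carry_out(
  series=[
    [0,0,-0.5,0],
    [0,0,-0.5,0],
    [0,0,-0.5,0],
    [0,0,0,0],
    [0,0,0,0],
  ],
)

```text
t: 2.3
eef_pos: [542.2, -331.4, 140.1]
tcp_rot: [-3.141, 0.0, 0.201]
ft_force: [0.3, 0.2, -0.1]
opening: 0.997
grip_force: 0.0
```

Request:
carry_out(
  series=[
    [0.07,0.05,-0.45,0],
    [0,0,-0.45,0],
    [0,0,-0.45,0],
    [0,0,-0.45,0],
    [0,0,0,0],
  ],
)

```text
t: 2.8
eef_pos: [545.1, -328.6, 48.8]
tcp_rot: [-3.14, 0.001, 0.201]
ft_force: [-0.6, 0.2, -0.2]
opening: 1.001
grip_force: 0.0
```

Request:
carry_out(
  series=[
    [0,0,0,0],
    [0,0,0,0],
    [0,0,0,0],
    [0,0,0,0],
    [0,0,0,0],
  ],
  fingers=1,
)

```text
t: 3.3
eef_pos: [545.8, -328.8, 50.2]
tcp_rot: [3.141, -0.0, 0.201]
ft_force: [0.1, 0.4, -0.3]
opening: 0.637
grip_force: 0.0
```

Request:
carry_out(
  series=[
    [0,0,0,0],
    [0,0,0,0],
    [0,0,0,0],
    [0,0,0,0],
    [0,0,0,0],
  ],
)

```text
t: 3.8
eef_pos: [545.6, -328.8, 49.6]
tcp_rot: [3.141, 0.0, 0.201]
ft_force: [0.1, -2.2, -0.8]
opening: 0.213
grip_force: 0.8
```

Request:
carry_out(
  series=[
    [0,0,0,0],
    [0,0,0,0],
    [0.04,-0.196,0,0],
    [0.04,-0.196,0,0],
    [0.04,-0.196,0,0],
  ],
)

```text
t: 4.3
eef_pos: [551.8, -359.0, 49.6]
tcp_rot: [-3.141, 0.0, 0.201]
ft_force: [0.6, 2.2, 1.0]
opening: 0.189
grip_force: 30.0
```

Request:
carry_out(
  series=[
    [0.04,-0.196,0,0],
    [0.02,-0.098,0,0],
    [0.01,-0.05,0,0],
    [0,0,0,0],
    [0,0,0,0],
  ],
)

```text
t: 4.8
eef_pos: [555.1, -375.5, 49.6]
tcp_rot: [3.141, -0.0, 0.201]
ft_force: [0.5, -1.6, -1.2]
opening: 0.19
grip_force: 30.0
```

Small steps to the stop, watching force.

Request:
carry_out(
  series=[
    [0.008,-0.04,0,0],
    [0,0,0,0],
    [0.008,-0.04,0,0],
    [0,0,0,0],
    [0,0,0,0],
  ],
)

```text
t: 5.3
eef_pos: [555.9, -379.4, 49.6]
tcp_rot: [3.141, -0.0, 0.201]
ft_force: [1.5, 0.3, -1.3]
opening: 0.186
grip_force: 30.0
```

Request:
carry_out(
  series=[
    [0.004,-0.02,0,0],
    [0,0,0,0],
    [0.004,-0.02,0,0],
    [0,0,0,0],
    [0,0,0,0],
  ],
)

```text
t: 5.8
eef_pos: [556.2, -380.5, 49.6]
tcp_rot: [-3.14, 0.0, 0.201]
ft_force: [-0.1, 5.4, 1.5]
opening: 0.186
grip_force: 30.0
```

Request:
carry_out(
  series=[
    [0.004,-0.02,0,0],
    [0,0,0,0],
    [0.004,-0.02,0,0],
    [0,0,0,0],
    [0,0,0,0],
  ],
)

```text
t: 6.3
eef_pos: [556.1, -380.7, 49.6]
tcp_rot: [-3.137, 0.002, 0.201]
ft_force: [-2.2, 14.4, 5.6]
opening: 0.188
grip_force: 30.0
```

Request:
carry_out(
  series=[
    [-0.002,0.01,0,0],
    [0,0,0,0],
    [0,0,0,0],
    [0,0,0.3,0],
    [0,0,0.5,0],
  ],
  fingers=-1,
)

```text
t: 6.8
eef_pos: [556.0, -382.7, 89.5]
tcp_rot: [-3.14, 0.002, 0.2]
ft_force: [0.1, 0.1, -0.1]
opening: 0.553
grip_force: 0.0
```

Request:
carry_out(
  series=[
    [0,0,0.7,0],
    [0,0,0.7,0],
    [0.2,0.45,0,1],
    [0.2,0.45,0,1],
    [0.2,0.45,0,1],
  ],
)

```text
t: 7.3
eef_pos: [586.9, -315.0, 161.3]
tcp_rot: [3.14, -0.001, 0.518]
ft_force: [0.1, -1.1, 0.2]
opening: 0.962
grip_force: 0.0
```

Request:
carry_out(
  series=[
    [0.2,0.45,0,1],
    [0.2,0.45,0,1],
    [0.2,0.45,0,1],
    [0.2,0.45,0,1],
    [0.2,0.45,0,1],
  ],
)

```text
t: 7.8
eef_pos: [637.1, -202.2, 161.0]
tcp_rot: [3.14, -0.0, 1.043]
ft_force: [-0.2, 0.3, 0.1]
opening: 0.998
grip_force: 0.0
```

Request:
carry_out(
  series=[
    [0.2,0.45,0,1],
    [0.2,0.45,0,1],
    [0.2,0.45,0,1],
    [0.2,0.45,0,1],
    [0.2,0.45,0,1],
  ],
)

```text
t: 8.3
eef_pos: [687.1, -89.7, 161.0]
tcp_rot: [3.14, 0.0, 1.566]
ft_force: [0.3, 1.6, -0.6]
opening: 0.999
grip_force: 0.0
```

Request:
carry_out(
  series=[
    [0.2,0.45,0,0.9],
    [0,0,0,0],
    [0,0,0,0],
    [0,0,0,0],
    [0,0,0,0],
  ],
)

```text
t: 8.8
eef_pos: [696.4, -68.9, 160.0]
tcp_rot: [3.141, 0.0, 1.654]
ft_force: [-0.3, -0.1, 0.3]
opening: 1.004
grip_force: 0.0
```

```bash
python3 - <<'E'
from fit import *
s=env.state();print(s['eef_pos'],s['tcp_rot'],s['joints'],s['ft_force'])
a=snap('top','top1.png');b=snap('scene','scene1.png')
g=lambda i:np.clip(255*(i/255.)**.6,0,255).astype('uint8')[...,::-1]
cv2.imwrite('pics/z3.png',g(np.vstack([cv2.resize(a[120:220,240:460],(660,300),interpolation=2),cv2.resize(b[180:280,185:405],(660,300),interpolation=2)])))
E
```

```text
[696.37839593 -68.86322585 160.00558627] [3.14129906e+00 1.51694233e-04 1.65440828e+00] [-1.92854409e-01  6.49221973e-01  1.41388596e+00 -7.46752349e-05
  1.07816088e+00 -2.76431079e-01] [-0.27112717 -0.14640841  0.26004037]
```

View pics/z3.png

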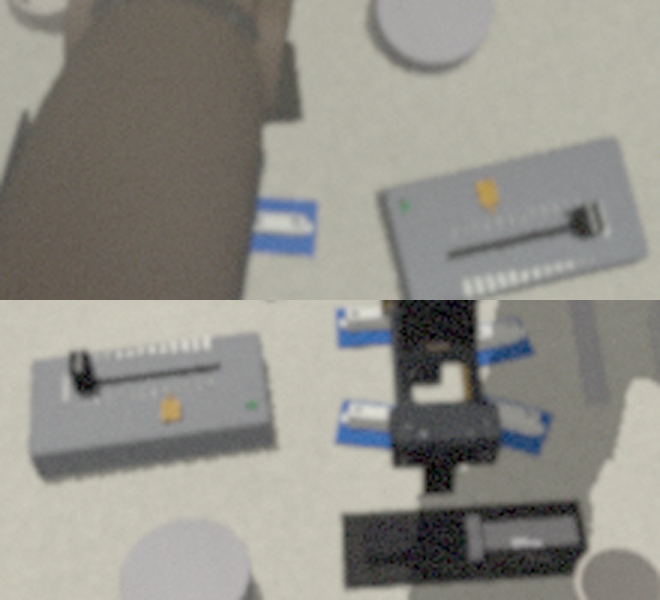

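```bash
python3 - <<'E'
from fit import *
print(px2w('scene',185+580/3,180+235/3,13)[:2], px2w('scene',185+467/3,180+235/3,13)[:2])
b=cv2.imread('pics/scene0.png')[240:282,290:390];a=cv2.imread('pics/top0.png')[130:172,255:350]
f=lambda i,k:cv2.resize(np.clip(i.astype(float)*k,0,255).astype('uint8'),(760,300),interpolation=2)
cv2.imwrite('pics/z4.png',np.vstack([f(a-20,6),f(b,5)]))
E
```

```text
[690.6696787   59.98883968] [692.77250906 -35.92239107]
```

View pics/z4.png

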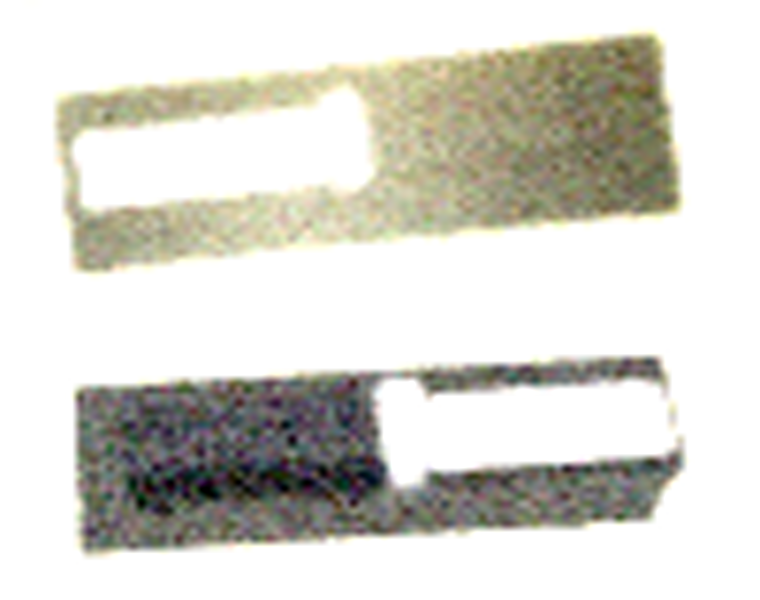

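Request:
carry_out(
  series=[
    [-0.05,0.34,-0.5,0],
    [0,0,-0.6,0],
    [0,0,-0.6,0],
    [0,0,-0.6,0],
    [0,0,0,0],
  ],
)

```text
t: 9.4
eef_pos: [692.0, -50.9, 40.9]
tcp_rot: [-3.135, -0.002, 1.656]
ft_force: [-0.5, 0.3, -0.1]
opening: 1.003
grip_force: 0.0
```

Request:
carry_out(
  series=[
    [0,0,-0.4,0],
    [0,0,-0.3,0],
    [0,0,-0.1,0],
    [0,0,0,0],
    [0,0,0,0],
  ],
)

```text
t: 9.9
eef_pos: [694.5, -50.9, 5.5]
tcp_rot: [3.141, 0.0, 1.656]
ft_force: [-0.1, 0.2, 0.3]
opening: 1.0
grip_force: 0.0
```

Request:
carry_out(
  series=[
    [0,0,0,0],
    [0,0,0,0],
    [0,0,0,0],
    [0,0,0,0],
    [0,0,0,0],
  ],
  fingers=1,
)

```text
t: 10.4
eef_pos: [694.1, -50.8, 4.7]
tcp_rot: [3.141, 0.0, 1.656]
ft_force: [-0.6, -0.5, 0.3]
opening: 0.637
grip_force: 0.0
```

Request:
carry_out(
  series=[
    [0,0,0,0],
    [0,0,0,0],
    [0,0,0,0],
    [0,0,0,0],
    [0,0,0,0],
  ],
)

```text
t: 10.9
eef_pos: [694.1, -50.8, 4.6]
tcp_rot: [3.141, 0.0, 1.656]
ft_force: [-0.2, 0.2, -1.0]
opening: 0.312
grip_force: 29.9
```

Request:
carry_out(
  series=[
    [0,0,0.2,0],
    [0,0,0.4,0],
    [0,0,0.6,0],
    [0,0,0.6,0],
    [0,0,0.4,0],
  ],
)

```text
t: 11.4
eef_pos: [694.6, -50.9, 117.7]
tcp_rot: [3.139, 0.001, 1.656]
ft_force: [0.6, 0.1, -0.6]
opening: 0.312
grip_force: 29.9
```

Request:
carry_out(
  series=[
    [-0.5,0.26,0,-0.14],
    [-0.5,0.26,0,-0.14],
    [-0.5,0.26,0,0],
    [-0.5,0.26,0,0],
    [-0.5,0.26,0,0],
  ],
)

```text
t: 11.9
eef_pos: [568.1, 14.6, 115.4]
tcp_rot: [3.141, 0.0, 1.627]
ft_force: [0.2, 1.1, -1.3]
opening: 0.312
grip_force: 29.9
```

Request:
carry_out(
  series=[
    [0,0,-0.4,0],
    [0,0,-0.4,0],
    [0,0,-0.4,0],
    [0,0,-0.2,0],
    [0,0,0,0],
  ],
)

```text
t: 12.4
eef_pos: [568.7, 14.2, 44.0]
tcp_rot: [-3.14, -0.0, 1.627]
ft_force: [0.2, -0.8, -1.3]
opening: 0.316
grip_force: 29.9
```

```bash
python3 - <<'E'
from fit import *
print('notch',px2w('top',225.3,198.2,54)[:2],px2w('scene',410.7,213,54)[:2])
s=env.state();print(s['eef_pos'],s['tcp_rot'],s['ft_force'],s['moment'])
a=snap('top','top2.png');b=snap('scene','scene2.png')
g=lambda i:np.clip(255*(i/255.)**.6,0,255).astype('uint8')[...,::-1]
cv2.imwrite('pics/z5.png',g(np.hstack([cv2.resize(a[150:250,150:250],(400,400),interpolation=2),cv2.resize(b[160:260,340:440],(400,400),interpolation=2)])))
E
```

```text
notch [559.15537026 152.48748506] [574.25668529 150.29094524]
[568.68396565  14.18001687  44.02178175] [-3.13996942e+00 -2.30290032e-04  1.62701384e+00] [ 0.17373217 -0.81851074 -1.31788106] [ 0.00242308 -0.07885287 -0.06532254]
```

View pics/z5.png

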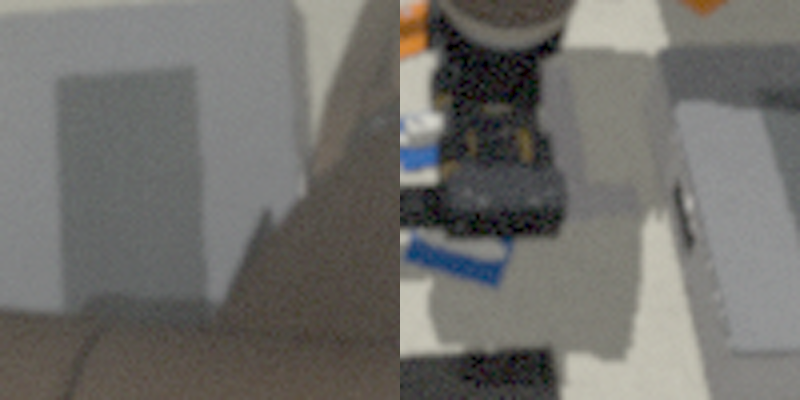

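Request:
carry_out(
  series=[
    [0.07,0.1,0,0],
    [-0.01,0.1,0,0],
    [-0.01,0.1,0,0],
    [-0.01,0.1,0,0],
    [-0.01,0.1,0,0],
  ],
)

```text
t: 13.0
eef_pos: [570.5, 39.7, 44.8]
tcp_rot: [3.141, 0.0, 1.627]
ft_force: [-0.4, -0.4, -0.6]
opening: 0.308
grip_force: 30.0
```

Request:
carry_out(
  series=[
    [-0.01,0.1,0,0],
    [-0.01,0.1,0,0],
    [-0.01,0.1,0,0],
    [0,0,0,0],
    [0,0,0,0],
  ],
)

```text
t: 13.5
eef_pos: [569.1, 54.3, 44.7]
tcp_rot: [3.141, 0.0, 1.627]
ft_force: [1.0, -1.0, -0.8]
opening: 0.312
grip_force: 30.0
```

Request:
carry_out(
  series=[
    [-0.005,0.08,0,0],
    [-0.005,0.08,0,0],
    [-0.005,0.08,0,0],
    [0,0,0,0],
    [0,0,0,0],
  ],
)

```text
t: 14.0
eef_pos: [568.3, 66.3, 44.7]
tcp_rot: [3.141, 0.0, 1.627]
ft_force: [-0.7, 0.5, -0.6]
opening: 0.315
grip_force: 30.0
```

Request:
carry_out(
  series=[
    [0,0,0.06,0],
    [0,0,0.06,0],
    [0,0,0.06,0],
    [0,0,0.06,0],
    [0,0,0,0],
  ],
)

```text
t: 14.5
eef_pos: [568.4, 66.2, 57.1]
tcp_rot: [3.141, 0.0, 1.627]
ft_force: [0.2, -0.4, -1.3]
opening: 0.314
grip_force: 30.0
```

Request:
carry_out(
  series=[
    [0,0.01,0.16,0],
    [0,0.02,0.16,0],
    [0,0.03,0.16,0],
    [0,0.04,0.16,0],
    [0,0,0,0],
  ],
)

```text
t: 15.0
eef_pos: [568.8, 71.5, 90.1]
tcp_rot: [3.14, -0.0, 1.627]
ft_force: [-0.6, 0.2, -0.7]
opening: 0.313
grip_force: 30.0
```

```bash
python3 - <<'E'
from fit import *
s=env.state();print(s['ft_force'],s['moment'])
a=snap('top','top3.png');b=snap('scene','scene3.png')
g=lambda i:np.clip(255*(i/255.)**.6,0,255).astype('uint8')[...,::-1]
cv2.imwrite('pics/z6.png',g(np.hstack([cv2.resize(a[100:260,100:260],(400,400),interpolation=2),cv2.resize(b[130:270,370:510],(400,400),interpolation=2)])))
E
```

```text
[-0.5773765   0.2112151  -0.72142611] [-0.0187789  -0.10255065 -0.03642751]
```

View pics/z6.png

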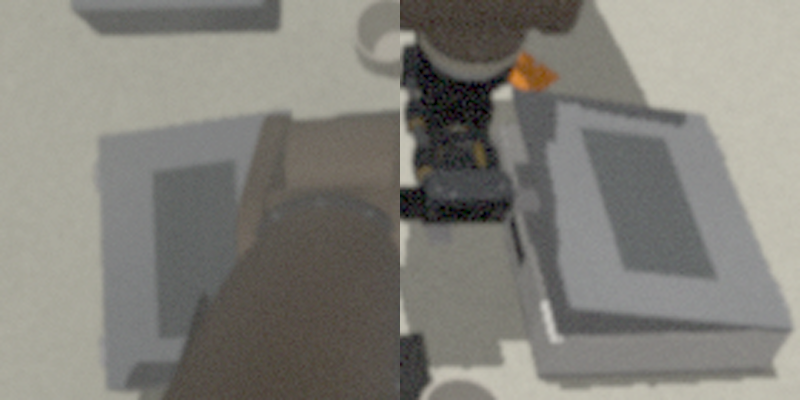

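Request:
carry_out(
  series=[
    [0,0.07,0.25,0],
    [-0.01,0.08,0.25,0],
    [0,0.11,0.25,0],
    [-0.01,0.12,0.25,0],
    [0,0,0,0],
  ],
)

```text
t: 15.6
eef_pos: [568.1, 91.2, 140.9]
tcp_rot: [3.138, -0.0, 1.628]
ft_force: [0.7, -0.7, -0.2]
opening: 0.315
grip_force: 30.0
```

Request:
carry_out(
  series=[
    [-0.01,0.2,0.31,0],
    [-0.01,0.22,0.3,0],
    [-0.01,0.25,0.27,0],
    [-0.02,0.28,0.25,0],
    [0,0,0,0],
  ],
)

```text
t: 16.1
eef_pos: [565.3, 139.0, 196.5]
tcp_rot: [3.139, -0.001, 1.628]
ft_force: [0.3, -0.1, -0.9]
opening: 0.309
grip_force: 30.0
```

```bash
python3 - <<'E'
from fit import *
s=env.state();print(s['ft_force'],s['moment'])
a=snap('top','top4.png');b=snap('scene','scene4.png')
g=lambda i:np.clip(255*(i/255.)**.6,0,255).astype('uint8')[...,::-1]
cv2.imwrite('pics/z7.png',g(np.hstack([cv2.resize(a[100:260,100:260],(400,400),interpolation=2),cv2.resize(b[100:270,350:520],(400,400),interpolation=2)])))
E
```

```text
[ 0.25147839 -0.10318583 -0.853292  ] [ 0.02335888 -0.12230077  0.03111227]
```

View pics/z7.png

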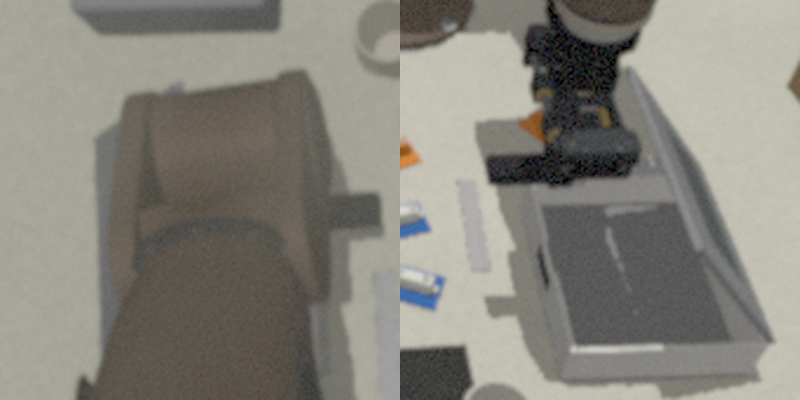

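Request:
carry_out(
  series=[
    [-0.02,0.3,0.22,0],
    [-0.02,0.32,0.18,0],
    [-0.02,0.34,0.15,0],
    [-0.02,0.35,0.11,0],
    [-0.02,0.28,0.06,0],
  ],
)

```text
t: 16.7
eef_pos: [559.9, 219.2, 232.0]
tcp_rot: [3.14, -0.0, 1.628]
ft_force: [-0.3, -1.4, -0.5]
opening: 0.315
grip_force: 30.0
```

Request:
carry_out(
  series=[
    [-0.01,0.2,0.02,0],
    [-0.01,0.14,0,0],
    [-0.01,0.1,0,0],
    [0,0,0,0],
    [0,0,0,0],
  ],
)

```text
t: 17.2
eef_pos: [558.3, 239.0, 231.9]
tcp_rot: [-3.141, -0.0, 1.627]
ft_force: [-0.1, -0.3, -0.1]
opening: 0.311
grip_force: 30.0
```

```bash
python3 - <<'E'
from fit import *
s=env.state();print(s['ft_force'],s['moment'],s['joints'])
E
```

```text
[-0.07276403 -0.28022442 -0.14513169] [-0.02080152 -0.14860735  0.04872074] [2.95787614e-01 4.49398030e-01 1.58245851e+00 1.12054481e-04
 1.11008819e+00 2.39580500e-01]
```

Request:
carry_out(
  series=[
    [-0.005,0.1,0,0],
    [0,0.06,0,0],
    [0,0.04,0,0],
    [0,0,0,0],
    [0,0,0,0],
  ],
)

```text
t: 17.7
eef_pos: [558.1, 249.3, 232.1]
tcp_rot: [3.141, -0.0, 1.627]
ft_force: [-0.3, 0.0, -1.0]
opening: 0.312
grip_force: 30.0
```

Request:
carry_out(
  series=[
    [0,0.04,0,0],
    [0,0.04,0,0],
    [0,0,0,0],
    [0,0,0,0],
    [0,0,0,0],
  ],
)

```text
t: 18.2
eef_pos: [558.1, 253.3, 232.2]
tcp_rot: [3.141, -0.0, 1.627]
ft_force: [-0.1, -0.2, -0.6]
opening: 0.31
grip_force: 30.0
```

Request:
carry_out(
  series=[
    [0,-0.5,0,0],
    [0.05,-1,0,0],
    [0.4,-0.9,0,0],
    [0.55,-0.9,0,0.14],
    [0.55,-0.9,0,0.14],
  ],
)

```text
t: 18.7
eef_pos: [633.4, 46.1, 232.6]
tcp_rot: [3.141, -0.0, 1.657]
ft_force: [0.6, -0.1, -1.1]
opening: 0.312
grip_force: 30.0
```

Request:
carry_out(
  series=[
    [0.55,-0.9,0,0],
    [0.55,-0.9,-0.5,0],
    [0.02,-0.08,-0.9,0],
    [0,0,-0.9,0],
    [0,0,-0.7,0],
  ],
)

```text
t: 19.2
eef_pos: [682.7, -37.9, 83.0]
tcp_rot: [-3.14, -0.0, 1.655]
ft_force: [-0.3, 0.5, -0.7]
opening: 0.312
grip_force: 30.0
```

Request:
carry_out(
  series=[
    [0,0,-0.6,0],
    [0,0,-0.4,0],
    [0,0,0,0],
    [0,0,0,0],
    [0,0,0,0],
  ],
)

```text
t: 19.7
eef_pos: [684.2, -37.4, 37.3]
tcp_rot: [3.139, 0.001, 1.656]
ft_force: [0.3, 0.3, -0.7]
opening: 0.315
grip_force: 30.0
```

Request:
carry_out(
  series=[
    [0.1,-0.13,-0.2,0],
    [0.1,-0.13,-0.2,0],
    [0,0,-0.12,0],
    [0,0,0,0],
    [0,0,0,0],
  ],
)

```text
t: 20.2
eef_pos: [693.2, -50.3, 9.4]
tcp_rot: [-3.141, -0.0, 1.656]
ft_force: [0.1, 0.2, -1.5]
opening: 0.312
grip_force: 30.0
```

Request:
carry_out(
  series=[
    [0,0,-0.04,0],
    [0,0,-0.04,0],
    [0,0,-0.02,0],
    [0,0,0,0],
    [0,0,0,0],
  ],
)

```text
t: 20.7
eef_pos: [693.4, -50.3, 4.8]
tcp_rot: [3.141, 0.0, 1.656]
ft_force: [-1.2, -0.5, -0.9]
opening: 0.311
grip_force: 30.0
```

Release, rise, and look to re-measure the cards.

Request:
carry_out(
  series=[
    [0,0,0,0],
    [0,0,0,0],
    [0,0,0,0],
    [0,0,0,0],
    [0,0,0.1,0],
  ],
  fingers=-1,
)

```text
t: 21.2
eef_pos: [693.0, -50.3, 9.4]
tcp_rot: [-3.141, -0.0, 1.656]
ft_force: [0.3, -0.2, -0.2]
opening: 0.674
grip_force: 0.0
```

Request:
carry_out(
  series=[
    [0,0,0.6,0],
    [0,0,0.9,0],
    [0,0,0.9,0],
    [0.5,-0.4,0.4,0],
    [0.5,-0.4,0,0],
  ],
)

```text
t: 21.7
eef_pos: [745.3, -90.5, 155.4]
tcp_rot: [3.135, 0.002, 1.657]
ft_force: [0.3, 0.9, 0.7]
opening: 0.993
grip_force: 0.0
```

```bash
cat > cards.py <<'E'
from fit import *
import sys
def go(tag):
    ims={c:snap(c,f'{c}_{tag}.png') for c in('top','scene')}
    for c,im in ims.items():
        m=cv2.morphologyEx(mask(im,'blue'),cv2.MORPH_CLOSE,np.ones((9,9)))
        cs,_=cv2.findContours(m,0,2)
        for k in cs:
            if cv2.contourArea(k)<60: continue
            o=np.zeros(m.shape,np.uint8);cv2.drawContours(o,[cv2.convexHull(k)],-1,1,-1)
            (u,v),_,_=cv2.minAreaRect(k);p=px2w(c,u,v,3)
            best=min((fit({c:o},[p[0],p[1],y],(70,50,5),0) for y in(1.3,1.8)),key=lambda t:t[1])
            print(c,(round(u),round(v)),np.round(best[0][:2],1),round(np.degrees(best[0][2]),1),round(best[1],3))
    return ims
if __name__=='__main__': go(sys.argv[1])
E
python3 cards.py a; python3 - <<'E'
import cv2,numpy as np
g=lambda i:np.clip(255*(i/255.)**.6,0,255).astype('uint8')
cv2.imwrite('pics/z8.png',g(np.vstack([cv2.imread(f'pics/{c}_a.png')[90:290,120:520] for c in('top','scene')])))
E
```

```text
top (339, 241) [ 446.4 -133.7] 95.5 0.261
top (334, 204) [ 544.2 -127.9] 87.9 0.502
scene (325, 261) [696.2 -75.6] 92.2 0.46
scene (354, 221) [566.6   4.6] 72.6 0.054
scene (317, 212) [ 535.8 -103.8] 177.3 0.184
scene (347, 197) [476.1 -17.2] 66.9 0.271
scene (625, 154) [258.3 910.9] 134.2 0.416
```

View pics/z8.png

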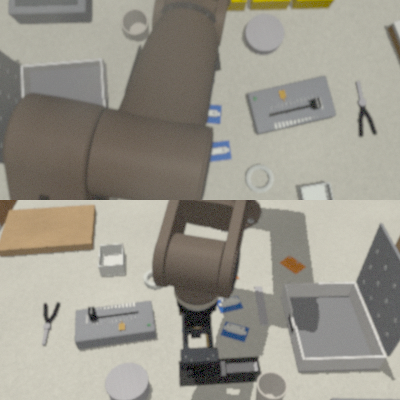

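Request:
carry_out(
  series=[
    [-0.72,0.38,0,-0.746],
    [-0.72,0.38,0,-0.746],
    [-0.72,0.38,0,-0.746],
    [-0.72,0.38,0,-0.746],
    [-0.72,0.38,0,-0.746],
  ],
  fingers=-0.2,
)

```text
t: 22.3
eef_pos: [561.2, 5.6, 149.8]
tcp_rot: [-3.141, -0.0, 1.263]
ft_force: [1.0, 0.3, 0.6]
opening: 0.637
grip_force: 0.0
```

Request:
carry_out(
  series=[
    [0,0,-0.9,0],
    [0,0,-0.9,0],
    [0,0,0,0],
    [0,0,0,0],
    [0,0,0,0],
  ],
)

```text
t: 22.8
eef_pos: [564.3, 4.6, 61.7]
tcp_rot: [3.139, -0.0, 1.266]
ft_force: [0.4, 0.2, -0.1]
opening: 0.599
grip_force: 0.0
```

Request:
carry_out(
  series=[
    [0.03,0,-0.5,0],
    [0,0,-0.4,0],
    [0,0,-0.18,0],
    [0,0,0,0],
    [0,0,0,0],
  ],
)

```text
t: 23.3
eef_pos: [565.5, 4.6, 7.0]
tcp_rot: [3.14, -0.0, 1.266]
ft_force: [1.0, -0.6, 0.6]
opening: 0.601
grip_force: 0.0
```

Request:
carry_out(
  series=[
    [0,0,0,0],
    [0,0,0,0],
    [0,0,0,0],
    [0,0,0,0],
    [0,0,0,0],
  ],
  fingers=1,
)

```text
t: 23.8
eef_pos: [564.9, 4.7, 5.8]
tcp_rot: [3.141, 0.0, 1.266]
ft_force: [0.6, 0.1, 0.2]
opening: 0.238
grip_force: 0.0
```

Request:
carry_out(
  series=[
    [0,0,0,0],
    [0,0,0,0],
    [0,0,0,0],
    [0,0,0,0],
    [0,0,0,0],
  ],
)

```text
t: 24.3
eef_pos: [564.9, 4.7, 5.8]
tcp_rot: [3.141, 0.0, 1.266]
ft_force: [0.7, -0.1, 1.0]
opening: 0.168
grip_force: 30.0
```

Request:
carry_out(
  series=[
    [0,0,0.4,0],
    [0,0,0.8,0],
    [0,0.2,0.8,0],
    [0.16,0.7,0.6,0.5],
    [0.16,0.8,0,0.6],
  ],
)

```text
t: 24.8
eef_pos: [582.7, 90.0, 140.0]
tcp_rot: [3.135, -0.001, 1.381]
ft_force: [0.5, -0.4, -1.3]
opening: 0.167
grip_force: 30.0
```

Request:
carry_out(
  series=[
    [0.16,0.8,0,0.6],
    [0.16,0.8,0,0.6],
    [0.16,0.8,0,0.6],
    [0.16,0.8,0,0.56],
    [0.03,0.8,0,0],
  ],
)

```text
t: 25.3
eef_pos: [614.6, 291.3, 135.4]
tcp_rot: [-3.141, 0.0, 1.63]
ft_force: [0.2, -0.4, -0.8]
opening: 0.168
grip_force: 30.0
```

Request:
carry_out(
  series=[
    [0,0,-0.4,0],
    [0,0,-0.6,0],
    [0,0,-0.3,0],
    [0,0,0,0],
    [0,0,0,0],
  ],
)

```text
t: 25.8
eef_pos: [614.7, 289.5, 71.3]
tcp_rot: [3.141, -0.0, 1.628]
ft_force: [0.7, 0.2, -0.2]
opening: 0.165
grip_force: 30.0
```

Down to ~12.5, release.

Request:
carry_out(
  series=[
    [0,0,-0.5,0],
    [0,0,-0.4,0],
    [0,0,-0.2,0],
    [0,0,-0.07,0],
    [0,0,0,0],
  ],
)

```text
t: 26.3
eef_pos: [614.8, 289.7, 12.9]
tcp_rot: [3.141, -0.0, 1.628]
ft_force: [0.2, -0.1, -0.3]
opening: 0.167
grip_force: 30.0
```

Request:
carry_out(
  series=[
    [0,0,0,0],
    [0,0,0,0],
    [0,0,0,0],
    [0,0,0,0],
    [0,0,0.1,0],
  ],
  fingers=0.3,
)

```text
t: 26.8
eef_pos: [614.1, 289.6, 17.0]
tcp_rot: [-3.141, 0.0, 1.628]
ft_force: [-0.3, 0.8, 0.4]
opening: 0.352
grip_force: 0.0
```

Request:
carry_out(
  series=[
    [0,0,0.5,0],
    [0,0,0.9,0],
    [0,-0.4,0.9,0],
    [0,-0.9,0.4,0],
    [0,-0.9,0,0],
  ],
)

```text
t: 27.3
eef_pos: [615.4, 179.3, 156.3]
tcp_rot: [3.135, -0.001, 1.63]
ft_force: [0.1, -0.7, -0.1]
opening: 0.352
grip_force: 0.0
```

```bash
python3 cards.py b
```

```text
top (148, 391) [ 78.1 359.2] 106.7 0.175
top (337, 241) [ 446.4 -129.1] 94.3 0.052
top (291, 235) [465.4  -9.9] 107.5 0.058
top (327, 203) [ 546.4 -108.1] 84.6 0.052
scene (462, 236) [610.9 291.1] 95.0 0.099
scene (314, 216) [ 548.4 -106.6] 85.2 0.076
scene (447, 201) [477.3 273.9] 65.0 0.675
scene (349, 196) [468.4  -9. ] 107.5 0.265
scene (308, 189) [ 448.3 -128.4] 93.7 0.066
scene (612, 156) [272.7 857. ] 118.7 0.366
scene (439, 158) [345.4 269.2] 91.4 0.727
scene (407, 18) [-662.6  302.4] 164.0 0.686
```

Request:
carry_out(
  series=[
    [-0.23,-0.95,0,-0.28],
    [-0.23,-0.95,0,-0.28],
    [-0.23,-0.95,0,-0.28],
    [-0.23,-0.95,0,-0.28],
    [-0.23,-0.95,0,-0.28],
  ],
  fingers=-0.2,
)

```text
t: 27.9
eef_pos: [556.3, -59.1, 152.6]
tcp_rot: [3.141, -0.0, 1.481]
ft_force: [0.4, -0.2, -0.4]
opening: 0.595
grip_force: 0.0
```

Request:
carry_out(
  series=[
    [-0.2,-0.9,0,0],
    [0,0,-0.7,0],
    [0,0,-0.9,0],
    [0,0,0,0],
    [0,0,0,0],
  ],
)

```text
t: 28.4
eef_pos: [547.1, -102.5, 72.7]
tcp_rot: [-3.14, -0.0, 1.482]
ft_force: [0.1, 0.7, 0.1]
opening: 0.6
grip_force: 0.0
```

Close: y −5, z −66.

Request:
carry_out(
  series=[
    [0.01,-0.09,-0.5,0],
    [0,0,-0.5,0],
    [0,0,-0.3,0],
    [0,0,0,0],
    [0,0,0,0],
  ],
)

```text
t: 28.9
eef_pos: [548.5, -107.2, 9.1]
tcp_rot: [3.139, 0.0, 1.482]
ft_force: [0.0, 0.6, 0.3]
opening: 0.6
grip_force: 0.0
```

Request:
carry_out(
  series=[
    [0,0,0,0],
    [0,0,0,0],
    [0,0,0,0],
    [0,0,0,0],
    [0,0,0,0],
  ],
  fingers=1,
)

```text
t: 29.4
eef_pos: [547.4, -107.3, 7.4]
tcp_rot: [3.141, 0.0, 1.481]
ft_force: [0.7, -0.4, 0.4]
opening: 0.241
grip_force: 0.0
```

Request:
carry_out(
  series=[
    [0,0,0,0],
    [0,0,0,0],
    [0,0,0,0],
    [0,0,0,0],
    [0,0,0,0],
  ],
)

```text
t: 29.9
eef_pos: [547.4, -107.3, 7.3]
tcp_rot: [3.141, 0.0, 1.481]
ft_force: [0.0, -0.8, 2.9]
opening: 0.17
grip_force: 30.0
```

Request:
carry_out(
  series=[
    [0,0,0.4,0],
    [0,0,0.8,0],
    [0,0.3,0.8,0],
    [-0.1,0.7,0.6,0.2],
    [-0.13,0.9,0,0.2],
  ],
)

```text
t: 30.4
eef_pos: [537.5, -12.5, 140.8]
tcp_rot: [3.135, 0.001, 1.522]
ft_force: [0.7, 0.6, -1.5]
opening: 0.164
grip_force: 30.0
```

Request:
carry_out(
  series=[
    [-0.13,0.95,0,0.2],
    [-0.13,0.95,0,0.2],
    [-0.13,0.95,0,0.2],
    [-0.13,0.95,0,0.2],
    [-0.13,0.95,0,0.2],
  ],
)

```text
t: 30.9
eef_pos: [502.7, 227.1, 137.2]
tcp_rot: [-3.142, 0.0, 1.629]
ft_force: [0.7, -1.0, -0.8]
opening: 0.167
grip_force: 30.0
```

Request:
carry_out(
  series=[
    [-0.13,0.7,0,0],
    [-0.04,0.45,0,0],
    [0,0,-0.5,0],
    [0,0,-0.5,0],
    [0,0,0,0],
  ],
)

```text
t: 31.4
eef_pos: [493.3, 282.3, 84.6]
tcp_rot: [-3.137, 0.002, 1.629]
ft_force: [-1.0, 0.1, 0.2]
opening: 0.168
grip_force: 30.0
```

Request:
carry_out(
  series=[
    [0,0,-0.6,0],
    [0,0,-0.5,0],
    [0,0,-0.25,0],
    [0,0,-0.05,0],
    [0,0,0,0],
  ],
)

```text
t: 31.9
eef_pos: [495.3, 282.8, 17.9]
tcp_rot: [3.141, -0.0, 1.628]
ft_force: [-0.6, 1.3, -0.5]
opening: 0.172
grip_force: 30.0
```

Request:
carry_out(
  series=[
    [0,0,0,0],
    [0,0,0,0],
    [0,0,0,0],
    [0,0,0,0],
    [0,0,0.1,0],
  ],
  fingers=0.3,
)

```text
t: 32.4
eef_pos: [494.7, 282.6, 22.2]
tcp_rot: [-3.141, 0.0, 1.628]
ft_force: [0.6, 0.4, -0.7]
opening: 0.349
grip_force: 0.0
```

Request:
carry_out(
  series=[
    [0,0,0.5,0],
    [0,0,0.9,0],
    [0,-0.4,0.9,0],
    [0,-0.9,0.4,0],
    [0,-0.9,0,0],
  ],
)

```text
t: 32.9
eef_pos: [495.8, 172.2, 160.6]
tcp_rot: [3.136, -0.001, 1.63]
ft_force: [1.2, 0.2, -1.0]
opening: 0.35
grip_force: 0.0
```

```bash
python3 cards.py c
```

```text
top (337, 241) [ 446.3 -129.5] 94.9 0.055
top (291, 235) [465.2  -9.8] 107.7 0.058
top (171, 176) [640.2 320.9] 55.5 0.757
scene (462, 236) [610.9 292.2] 95.3 0.085
scene (450, 202) [494.5 283.9] 91.2 0.177
scene (349, 196) [468.2  -8.2] 107.3 0.266
scene (308, 189) [ 448.3 -128.4] 93.7 0.066
scene (435, 157) [314.6 265.3] 92.1 0.378
scene (423, 125) [156.  262.9] 91.6 0.736
```

Request:
carry_out(
  series=[
    [-0.15,-0.9,0,0.59],
    [-0.15,-0.9,0,0.59],
    [-0.15,-0.9,0,0.59],
    [-0.15,-0.9,0,0.59],
    [0,0,-0.6,0],
  ],
  fingers=-0.2,
)

```text
t: 33.5
eef_pos: [466.1, -11.1, 129.5]
tcp_rot: [3.136, 0.003, 1.874]
ft_force: [1.0, -0.2, -1.2]
opening: 0.596
grip_force: 0.0
```

Request:
carry_out(
  series=[
    [0,0,-0.6,0],
    [0,0,-0.6,0],
    [0,0,0,0],
    [0,0,0,0],
    [0,0,0,0],
  ],
)

```text
t: 34.0
eef_pos: [465.6, -7.1, 68.5]
tcp_rot: [3.14, 0.001, 1.876]
ft_force: [-0.2, -0.3, 0.2]
opening: 0.602
grip_force: 0.0
```

Request:
carry_out(
  series=[
    [0.02,-0.03,-0.5,0],
    [0,0,-0.5,0],
    [0,0,-0.22,0],
    [0,0,0,0],
    [0,0,0,0],
  ],
)

```text
t: 34.5
eef_pos: [466.3, -8.8, 7.2]
tcp_rot: [3.141, 0.0, 1.875]
ft_force: [0.3, -0.6, -0.2]
opening: 0.599
grip_force: 0.0
```

Request:
carry_out(
  series=[
    [0,0,0,0],
    [0,0,0,0],
    [0,0,0,0],
    [0,0,0,0],
    [0,0,0,0],
  ],
  fingers=1,
)

```text
t: 35.0
eef_pos: [465.9, -8.8, 6.4]
tcp_rot: [3.141, 0.0, 1.875]
ft_force: [0.7, -0.7, 0.3]
opening: 0.238
grip_force: 0.0
```

Request:
carry_out(
  series=[
    [0,0,0,0],
    [0,0,0,0],
    [0,0,0,0],
    [0,0,0,0],
    [0,0,0,0],
  ],
)

```text
t: 35.5
eef_pos: [465.9, -8.8, 6.3]
tcp_rot: [3.141, 0.0, 1.875]
ft_force: [0.2, -0.3, 3.2]
opening: 0.167
grip_force: 30.0
```

Request:
carry_out(
  series=[
    [0,0,0.4,0],
    [0,0,0.8,0],
    [0,0.2,0.8,0],
    [0.13,0.7,0.6,-0.6],
    [0.13,0.9,0,-0.6],
  ],
)

```text
t: 36.0
eef_pos: [480.6, 81.4, 139.9]
tcp_rot: [3.135, 0.001, 1.744]
ft_force: [0.0, 0.4, -0.9]
opening: 0.162
grip_force: 30.0
```

Request:
carry_out(
  series=[
    [0.14,0.9,0,-0.6],
    [0.14,0.9,0,-0.57],
    [0.13,0.52,0,0],
    [0,0,-0.4,0],
    [0,0,-0.5,0],
  ],
)

```text
t: 36.5
eef_pos: [499.6, 198.3, 91.1]
tcp_rot: [3.14, -0.0, 1.629]
ft_force: [0.1, -0.3, -0.7]
opening: 0.162
grip_force: 30.0
```

Request:
carry_out(
  series=[
    [0,0,-0.4,0],
    [0,0,0,0],
    [0,0,0,0],
    [0,0,0,0],
    [0,0,0,0],
  ],
)

```text
t: 37.0
eef_pos: [499.8, 197.2, 72.3]
tcp_rot: [3.14, -0.0, 1.627]
ft_force: [0.1, 0.2, -0.4]
opening: 0.166
grip_force: 30.0
```

Down 59 to 13.3.

Request:
carry_out(
  series=[
    [0,0,-0.5,0],
    [0,0,-0.4,0],
    [0,0,-0.2,0],
    [0,0,-0.06,0],
    [0,0,0,0],
  ],
)

```text
t: 37.5
eef_pos: [499.6, 197.2, 13.5]
tcp_rot: [3.141, -0.0, 1.627]
ft_force: [-0.9, 0.0, 0.4]
opening: 0.163
grip_force: 30.0
```

Request:
carry_out(
  series=[
    [0,0,0,0],
    [0,0,0,0],
    [0,0,0,0],
    [0,0,0,0],
    [0,0,0.1,0],
  ],
  fingers=0.3,
)

```text
t: 38.0
eef_pos: [499.2, 197.1, 18.2]
tcp_rot: [-3.141, 0.0, 1.627]
ft_force: [-0.4, -0.2, 0.1]
opening: 0.345
grip_force: 0.0
```

Request:
carry_out(
  series=[
    [0,0,0.5,0],
    [0,0,0.9,0],
    [0,-0.4,0.9,0],
    [0,-0.9,0.4,0],
    [0,-0.9,0,0],
  ],
)

```text
t: 38.5
eef_pos: [500.3, 86.5, 156.7]
tcp_rot: [3.136, 0.0, 1.629]
ft_force: [0.4, -0.1, -0.1]
opening: 0.35
grip_force: 0.0
```

```bash
python3 cards.py d
```

```text
top (337, 241) [ 446.3 -129.2] 94.6 0.051
top (171, 228) [492.2 306.1] 157.0 0.529
top (177, 182) [616.4 292.9] 95.3 0.168
scene (462, 236) [610.9 292.2] 95.3 0.085
scene (439, 203) [496.1 226.6] 96.9 0.504
scene (308, 189) [ 448.4 -128.3] 93.1 0.067
scene (618, 156) [269.9 889.9] 118.5 0.331
scene (392, 123) [134.5 157.6] 101.8 0.551
```

Request:
carry_out(
  series=[
    [-0.21,-0.85,0,0.1],
    [-0.21,-0.85,0,0.1],
    [-0.21,-0.85,0,0],
    [-0.21,-0.85,0,0],
    [-0.21,-0.85,-0.4,0],
  ],
  fingers=-0.2,
)

```text
t: 39.1
eef_pos: [447.4, -126.9, 134.8]
tcp_rot: [3.138, 0.002, 1.649]
ft_force: [0.7, -0.3, -0.8]
opening: 0.598
grip_force: 0.0
```

Request:
carry_out(
  series=[
    [0,0,-0.6,0],
    [0,0,-0.6,0],
    [0,0,0,0],
    [0,0,0,0],
    [0,0,0,0],
  ],
)

```text
t: 39.6
eef_pos: [447.6, -125.1, 74.5]
tcp_rot: [3.14, 0.001, 1.649]
ft_force: [0.6, -0.4, 0.5]
opening: 0.599
grip_force: 0.0
```

Request:
carry_out(
  series=[
    [0,-0.07,-0.5,0],
    [0,0,-0.5,0],
    [0,0,-0.34,0],
    [0,0,0,0],
    [0,0,0,0],
  ],
)

```text
t: 40.1
eef_pos: [447.5, -128.8, 7.3]
tcp_rot: [3.141, 0.001, 1.649]
ft_force: [-0.1, 0.2, 0.2]
opening: 0.598
grip_force: 0.0
```

Request:
carry_out(
  series=[
    [0,0,0,0],
    [0,0,0,0],
    [0,0,0,0],
    [0,0,0,0],
    [0,0,0,0],
  ],
  fingers=1,
)

```text
t: 40.6
eef_pos: [447.0, -128.8, 6.4]
tcp_rot: [3.141, 0.0, 1.648]
ft_force: [1.3, -0.1, 0.2]
opening: 0.239
grip_force: 0.0
```

Request:
carry_out(
  series=[
    [0,0,0,0],
    [0,0,0,0],
    [0,0,0,0],
    [0,0,0,0],
    [0,0,0,0],
  ],
)

```text
t: 41.1
eef_pos: [446.9, -128.9, 6.3]
tcp_rot: [3.141, 0.0, 1.648]
ft_force: [-1.2, -0.6, 3.8]
opening: 0.167
grip_force: 30.0
```

Request:
carry_out(
  series=[
    [0,0,0.4,0],
    [0,0,0.8,0],
    [0.1,0.2,0.8,0],
    [0.4,0.8,0.6,-0.1],
    [0.48,0.92,0,-0.1],
  ],
)

```text
t: 41.6
eef_pos: [495.1, -37.4, 137.6]
tcp_rot: [3.136, 0.002, 1.624]
ft_force: [0.9, -0.3, -0.5]
opening: 0.167
grip_force: 30.0
```

Request:
carry_out(
  series=[
    [0.49,0.95,0,0],
    [0.49,0.95,0,0],
    [0.49,0.95,0,0],
    [0.49,0.95,0,0],
    [0.49,0.94,0,0],
  ],
)

```text
t: 42.1
eef_pos: [608.7, 186.8, 133.8]
tcp_rot: [-3.141, 0.0, 1.627]
ft_force: [1.0, -0.2, -0.1]
opening: 0.17
grip_force: 30.0
```

Request:
carry_out(
  series=[
    [0,0,-0.5,0],
    [0,0,-0.6,0],
    [0,0,-0.2,0],
    [0,0,0,0],
    [0,0,0,0],
  ],
)

```text
t: 42.6
eef_pos: [608.8, 184.5, 69.9]
tcp_rot: [3.141, -0.0, 1.627]
ft_force: [0.2, -0.0, 0.2]
opening: 0.164
grip_force: 30.0
```

Request:
carry_out(
  series=[
    [0.1,0.18,0.2,0],
    [0.1,0.2,0,0],
    [0,0,0,0],
    [0,0,-0.3,0],
    [0,0,-0.4,0],
  ],
)

```text
t: 43.1
eef_pos: [618.4, 203.6, 43.6]
tcp_rot: [3.14, -0.0, 1.627]
ft_force: [0.3, -0.7, -0.2]
opening: 0.167
grip_force: 30.0
```

Request:
carry_out(
  series=[
    [0,0,-0.4,0],
    [0,0,-0.2,0],
    [0,0,-0.02,0],
    [0,0,0,0],
    [0,0,0,0],
  ],
)

```text
t: 43.6
eef_pos: [618.3, 203.6, 13.0]
tcp_rot: [3.142, 0.0, 1.627]
ft_force: [-0.6, -1.0, -0.1]
opening: 0.169
grip_force: 48.4
```

Request:
carry_out(
  series=[
    [0,0,0,0],
    [0,0,0,0],
    [0,0,0,0],
    [0,0,0,0],
    [0,0,0.1,0],
  ],
  fingers=0.3,
)

```text
t: 44.1
eef_pos: [618.1, 203.7, 17.8]
tcp_rot: [-3.141, 0.0, 1.627]
ft_force: [-0.4, 1.1, 0.1]
opening: 0.345
grip_force: 0.0
```

Request:
carry_out(
  series=[
    [0,0,0.5,0],
    [0,0,0.9,0],
    [0,-0.6,0.9,0],
    [0,-0.9,0.9,0],
    [0,-0.9,0.9,0],
  ],
)

```text
t: 44.6
eef_pos: [618.0, 104.5, 202.5]
tcp_rot: [3.141, 0.0, 1.628]
ft_force: [1.3, 0.1, -0.2]
opening: 0.353
grip_force: 0.0
```

```bash
python3 cards.py e; python3 - <<'E'
import cv2,numpy as np
g=lambda i:np.clip(255*(i/255.)**.6,0,255).astype('uint8')
a=cv2.imread('pics/top_e.png')[110:270,90:250];b=cv2.imread('pics/scene_e.png')[110:270,370:530]
cv2.imwrite('pics/z9.png',g(np.hstack([cv2.resize(i,(400,400),interpolation=2) for i in(a,b)])))
E
```

```text
scene (449, 237) [613.3 254.8] 95.0 0.537
scene (439, 202) [494.3 243.5] 91.3 0.492
scene (420, 185) [423.6 206.8] 67.2 0.452
scene (624, 154) [264.8 904.6] 132.4 0.224
scene (410, 142) [260.  201.3] 106.7 0.744
```

View pics/z9.png

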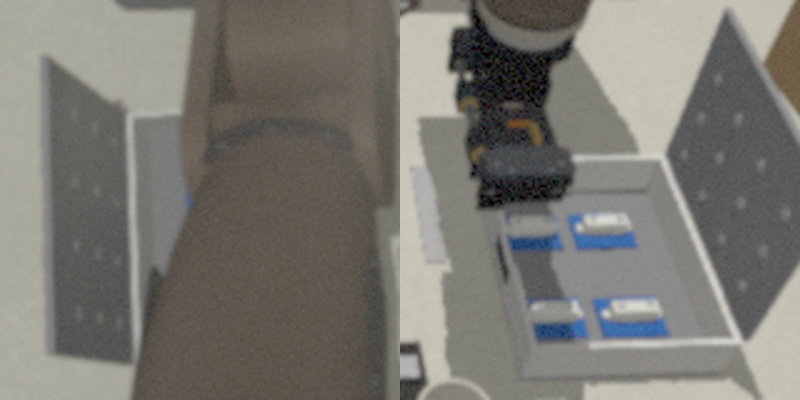

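Request:
carry_out(
  series=[
    [0,0,0.9,0],
    [0,0,0.9,0],
    [0,0,0.9,0],
    [0,0,0,0],
    [-0.1,0.5,0,0],
  ],
  fingers=1,
)

```text
t: 45.2
eef_pos: [613.8, 129.1, 336.1]
tcp_rot: [3.14, 0.0, 1.625]
ft_force: [-0.2, -0.1, 0.0]
opening: 0.021
grip_force: 0.0
```

Request:
carry_out(
  series=[
    [-0.2,0.8,0,0],
    [-0.2,0.8,0,0],
    [-0.2,0.8,0,0],
    [-0.2,0.8,0,0],
    [-0.2,0.8,0,0],
  ],
)

```text
t: 45.7
eef_pos: [562.3, 332.1, 334.5]
tcp_rot: [-3.141, 0.0, 1.627]
ft_force: [0.3, -0.3, -0.3]
opening: 0.004
grip_force: 0.0
```

Request:
carry_out(
  series=[
    [-0.2,0.8,0,0],
    [0,0.7,0,0],
    [0,0,0,0],
    [0,0,0,0],
    [0,0,0,0],
  ],
)

```text
t: 46.2
eef_pos: [553.4, 404.6, 334.9]
tcp_rot: [-3.141, 0.001, 1.627]
ft_force: [-0.2, -1.4, -0.6]
opening: 0.005
grip_force: 0.0
```

Request:
carry_out(
  series=[
    [0,0.12,-0.5,0],
    [0,0,-0.7,0],
    [0,0,-0.5,0],
    [0,0,-0.24,0],
    [0,0,0,0],
  ],
)

```text
t: 46.7
eef_pos: [553.4, 410.3, 237.3]
tcp_rot: [-3.14, 0.001, 1.626]
ft_force: [0.4, -0.9, -0.1]
opening: 0.003
grip_force: 0.0
```

Request:
carry_out(
  series=[
    [0,-0.25,0,0],
    [0,-0.25,0,0],
    [0,-0.25,0,0],
    [0,-0.25,0,0],
    [0,-0.2,0,0],
  ],
)

```text
t: 47.2
eef_pos: [553.5, 350.0, 239.0]
tcp_rot: [3.141, -0.0, 1.626]
ft_force: [-0.3, 1.0, -1.6]
opening: 0.007
grip_force: 0.6
```

Request:
carry_out(
  series=[
    [0,-0.35,-0.06,0],
    [0.01,-0.35,-0.1,0],
    [0.01,-0.33,-0.13,0],
    [0.01,-0.33,-0.17,0],
    [0,0,0,0],
  ],
)

```text
t: 47.7
eef_pos: [554.5, 280.8, 213.9]
tcp_rot: [-3.139, 0.001, 1.625]
ft_force: [0.5, 0.3, 0.2]
opening: 0.005
grip_force: 0.0
```

Request:
carry_out(
  series=[
    [0.01,-0.3,-0.19,0],
    [0.01,-0.28,-0.23,0],
    [0.01,-0.25,-0.25,0],
    [0.01,-0.24,-0.28,0],
    [0,0,0,0],
  ],
)

```text
t: 48.2
eef_pos: [556.1, 228.3, 166.0]
tcp_rot: [-3.138, 0.001, 1.626]
ft_force: [-1.4, 0.4, 0.5]
opening: 0.006
grip_force: 0.0
```

Request:
carry_out(
  series=[
    [0.01,-0.2,-0.3,0],
    [0.01,-0.17,-0.31,0],
    [0,-0.13,-0.33,0],
    [0,-0.11,-0.34,0],
    [0,0,0,0],
  ],
)

```text
t: 48.7
eef_pos: [557.2, 199.0, 102.5]
tcp_rot: [-3.139, 0.001, 1.627]
ft_force: [-0.1, -0.3, 0.5]
opening: 0.0
grip_force: 0.0
```

Request:
carry_out(
  series=[
    [0,-0.06,-0.25,0],
    [0,-0.04,-0.25,0],
    [0,0,-0.15,0],
    [0,0,-0.04,0],
    [0,0,0,0],
  ],
)

```text
t: 49.2
eef_pos: [557.7, 194.4, 69.2]
tcp_rot: [-3.141, 0.0, 1.627]
ft_force: [-0.2, -0.0, -0.2]
opening: 0.006
grip_force: 0.0
```

Request:
carry_out(
  series=[
    [0,0,-0.02,0],
    [0,0,0,0],
    [0,0,-0.02,0],
    [0,0,0,0],
    [0,0,0,0],
  ],
)

```text
t: 49.7
eef_pos: [558.1, 194.5, 68.6]
tcp_rot: [3.14, -0.0, 1.627]
ft_force: [-4.0, -0.9, 12.9]
opening: 0.002
grip_force: 6.5
```

Request:
carry_out(
  series=[
    [0,0,0.4,0],
    [0,0,0.8,0],
    [0,0,0.6,0],
    [0,-0.5,0,-0.9],
    [0,-0.8,0,-0.9],
  ],
)

```text
t: 50.2
eef_pos: [558.1, 130.1, 158.5]
tcp_rot: [3.139, -0.001, 1.438]
ft_force: [0.9, -1.2, -0.1]
opening: 0.002
grip_force: 0.0
```

Request:
carry_out(
  series=[
    [0,-0.8,0,-1],
    [0,-0.8,0,-1],
    [0,-0.8,0,-1],
    [0,-0.8,0,-1],
    [0,-0.8,0,-1],
  ],
  fingers=-0.2,
)

```text
t: 50.7
eef_pos: [557.7, -72.3, 157.5]
tcp_rot: [3.141, -0.0, 0.911]
ft_force: [0.9, 0.4, 1.3]
opening: 0.365
grip_force: 0.0
```

Request:
carry_out(
  series=[
    [0,-0.8,0,-1],
    [0,-0.8,0,-1],
    [0,-0.8,0,-1],
    [0,-0.8,0,-1],
    [0,-0.8,0,-1],
  ],
)

```text
t: 51.2
eef_pos: [557.7, -272.4, 157.5]
tcp_rot: [3.141, -0.0, 0.387]
ft_force: [1.3, 0.0, 0.2]
opening: 0.605
grip_force: 0.0
```

Request:
carry_out(
  series=[
    [0,-0.8,0,-1],
    [0,-0.8,0,-0.84],
    [0,0,0,0],
    [0,0,0,0],
    [0,0,0,0],
  ],
)

```text
t: 51.7
eef_pos: [557.8, -349.8, 157.3]
tcp_rot: [-3.141, 0.0, 0.2]
ft_force: [0.0, -0.3, -0.5]
opening: 0.598
grip_force: 0.0
```

```bash
python3 - <<'E'
from fit import *
s=env.state();print(s['eef_pos'],s['tcp_rot'])
a=snap('top','top_f.png');b=snap('scene','scene_f.png')
for c,im in(('top',a),('scene',b)):
    m=comp(mask(im,'gray'),w2px(c,[556,258,34]));q,f=fit({c:m},[555,258,.06],(260,210,68.5),0);print(c,q,f,m.sum())
g=lambda i:np.clip(255*(i/255.)**.6,0,255).astype('uint8')[...,::-1]
cv2.imwrite('pics/z10.png',g(np.vstack([a[100:320,100:500],b[140:300,170:570]])))
E
```

```text
[ 557.84644089 -349.78344573  157.29614918] [-3.14115819e+00  2.28418479e-04  1.99869255e-01]
top [5.52128149e+02 2.54637557e+02 3.33579431e-02] 0.06047183275222778 8617
scene [5.55e+02 2.58e+02 6.00e-02] 1.0 3442
```

View pics/z10.png

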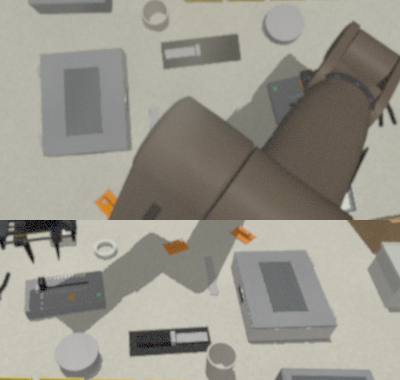

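Request:
carry_out(
  series=[
    [-0.03,-0.31,-0.3,0],
    [0,-0.31,-0.4,0],
    [0,0,-0.6,0],
    [0,0,-0.5,0],
    [0,0,-0.34,0],
  ],
)

```text
t: 52.3
eef_pos: [555.5, -381.7, 47.4]
tcp_rot: [-3.14, 0.002, 0.199]
ft_force: [-0.7, 0.1, 0.6]
opening: 0.602
grip_force: 0.0
```

Request:
carry_out(
  series=[
    [0,0,0,0],
    [0,0,0,0],
    [0,0,0,0],
    [0,0,0,0],
    [0,0,0,0],
  ],
  fingers=1,
)

```text
t: 52.8
eef_pos: [556.6, -381.9, 51.3]
tcp_rot: [3.14, -0.001, 0.199]
ft_force: [-0.1, -0.0, 0.5]
opening: 0.238
grip_force: 0.0
```

Request:
carry_out(
  series=[
    [0,0,0,0],
    [0,0,0,0],
    [0,0,0,0],
    [0,0,0,0],
    [0,0,0,0],
  ],
)

```text
t: 53.3
eef_pos: [556.3, -380.5, 51.1]
tcp_rot: [-3.14, 0.0, 0.199]
ft_force: [-2.4, 7.8, 6.0]
opening: 0.184
grip_force: 30.0
```

```bash
python3 - <<'E'
from fit import *
# pointer offset from the zero position, in one and the same picture: wedge-free estimate via brass centroid and fitted console
t=np.radians(11.5);ey=np.array([-np.sin(t),np.cos(t)]);ex=np.array([np.cos(t),np.sin(t)])
z0=np.array([556.1,-380.6])
for n in('top0','scene0','top1','scene1','scene_f'):
    c=n.split('0')[0].split('1')[0].split('_')[0];im=cv2.imread(f'pics/{n}.png')[...,::-1]
    s=w2px(c,[586.5,-300.5,43]);ys,xs=np.nonzero(mask(im,'brass'));k=np.hypot(xs-s[0],ys-s[1])<12
    if not k.any(): continue
    b=px2w(c,xs[k].mean(),ys[k].mean(),43)[:2]
    f=cv2.GaussianBlur(im,(3,3),0).astype(float).max(2)
    out=[]
    for p in ([546,-328.5],[556.1,-380.6]):
        q=w2px(c,[*p,75]);Y,X=np.nonzero(f<38);kk=np.hypot(X-q[0],Y-q[1])<7
        out.append((kk.sum(),np.round(px2w(c,X[kk].mean(),Y[kk].mean(),70)[:2],1)) if kk.any() else None)
    print(n,k.sum(),'pointer val',(b-z0)@ey,(b-z0)@ex,out)
E
```

```text
top0 49 pointer val 72.2177614702569 44.964330249714806 [(np.int64(54), array([ 543.5, -325.8])), (np.int64(2), array([ 550.9, -369.1]))]
scene0 34 pointer val 73.07462299780428 47.17936579401476 [(np.int64(23), array([ 558. , -326.2])), None]
top1 48 pointer val 72.2213633200375 44.73987283043622 [None, (np.int64(40), array([ 553.5, -372.6]))]
scene1 34 pointer val 73.07462299780428 47.17936579401476 [None, (np.int64(21), array([ 566.6, -374.5]))]
scene_f 36 pointer val 72.71076331177845 47.15332684107309 [None, (np.int64(43), array([ 563.2, -378.4]))]
```

Request:
carry_out(
  series=[
    [-0.04,0.2,0,0],
    [-0.04,0.2,0,0],
    [-0.04,0.2,0,0],
    [-0.04,0.2,0,0],
    [-0.04,0.2,0,0],
  ],
)

```text
t: 53.8
eef_pos: [546.3, -331.3, 51.2]
tcp_rot: [3.14, -0.001, 0.199]
ft_force: [-1.5, -2.2, 5.7]
opening: 0.186
grip_force: 30.0
```

Request:
carry_out(
  series=[
    [-0.04,0.2,0,0],
    [-0.04,0.2,0,0],
    [0,0,0,0],
    [0,0,0,0],
    [0,0,0,0],
  ],
)

```text
t: 54.3
eef_pos: [542.1, -311.0, 51.1]
tcp_rot: [3.141, -0.0, 0.199]
ft_force: [-1.9, 1.4, 6.8]
opening: 0.187
grip_force: 30.0
```

Request:
carry_out(
  series=[
    [-0.003,0.016,0,0],
    [0,0,0,0],
    [0,0,0,0],
    [0,0,0,0],
    [0,0,0,0],
  ],
)

```text
t: 54.8
eef_pos: [542.1, -310.6, 51.1]
tcp_rot: [3.141, -0.0, 0.199]
ft_force: [-3.3, -0.6, 6.9]
opening: 0.189
grip_force: 30.0
```

Request:
carry_out(
  series=[
    [0,0,0,0],
    [0,0,0,0],
    [0,0,0,0],
    [0,0,0,0],
    [0,0,0.2,0],
  ],
  fingers=-0.2,
)

```text
t: 55.3
eef_pos: [541.7, -310.4, 59.6]
tcp_rot: [-3.14, 0.002, 0.199]
ft_force: [-0.6, -0.3, -0.5]
opening: 0.55
grip_force: 0.0
```

Request:
carry_out(
  series=[
    [0,0,0.6,0],
    [0,0,0.9,0],
    [0,0,0.9,0],
    [-0.8,-0.5,0.5,0],
    [-0.8,-0.5,0,0],
  ],
)

```text
t: 55.8
eef_pos: [465.4, -360.0, 208.1]
tcp_rot: [3.136, -0.004, 0.201]
ft_force: [-0.4, -0.6, -0.6]
opening: 0.604
grip_force: 0.0
```

Request:
carry_out(
  series=[
    [-0.8,-0.5,0,0],
    [-0.8,-0.5,0,0],
    [-0.8,-0.7,0,0],
    [-0.5,-0.8,0,0],
    [0,0,0,0],
  ],
)

```text
t: 56.3
eef_pos: [319.1, -486.1, 204.6]
tcp_rot: [3.139, 0.0, 0.194]
ft_force: [0.5, 0.3, -0.2]
opening: 0.598
grip_force: 0.0
```

```bash
python3 - <<'E'
from fit import *
a=snap('top','top_g.png');b=snap('scene','scene_g.png')
g=lambda i:np.clip(255*(i/255.)**.6,0,255).astype('uint8')[...,::-1]
cv2.imwrite('pics/z11.png',g(np.hstack([cv2.resize(a[160:228,360:460],(400,272),interpolation=2),cv2.resize(b[180:248,185:285],(400,272),interpolation=2)])))
m=comp(mask(a,'gray'),w2px('top',[556,258,34]));print(fit({'top':m},[555,258,.06],(260,210,68.5),0))
# expected image point of the grip's front/top at candidate values, for comparison
t=np.radians(11.5);ey=np.array([-np.sin(t),np.cos(t)])
for c in('top','scene'):
  im=a if c=='top' else b
  f=cv2.GaussianBlur(im,(3,3),0).astype(float).max(2)
  p=np.array([542,-310.3]);q=w2px(c,[*p,70]);Y,X=np.nonzero(f<38);k=np.hypot(X-q[0],Y-q[1])<7
  fp=px2w(c,X[k].mean(),Y[k].mean(),65)[:2]
  s=w2px(c,[586.5,-300.5,43]);ys,xs=np.nonzero(mask(im,'brass'));k=np.hypot(xs-s[0],ys-s[1])<12
  bp=px2w(c,xs[k].mean(),ys[k].mean(),43)[:2];print(c,fp,bp,(fp-bp)@ey)
E
```

```text
(array([5.53168480e+02, 2.57480914e+02, 5.63904486e-02]), np.float64(0.0136871337890625))
top [ 539.96156041 -305.97828382] [ 585.76375211 -300.86758578] 4.12338907841378
scene [ 553.92255965 -307.13088261] [ 587.76348944 -299.58631894] -0.6463080605919522
```

View pics/z11.png

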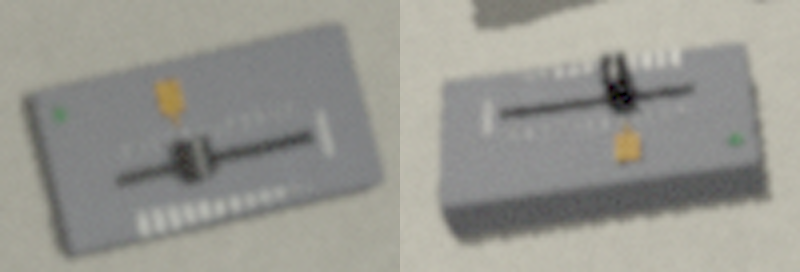

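```bash
python3 - <<'E'
from fit import *
t=np.radians(11.5);ey=np.array([-np.sin(t),np.cos(t)]);ex=np.array([np.cos(t),np.sin(t)])
for n in('top0','scene0','top_g','scene_g'):
    c=n[:3] if n[0]=='t' else 'scene';im=cv2.imread(f'pics/{n}.png')[...,::-1].astype(np.float32)
    ctr=np.array([559.5,-322.6]) if c=='top' else np.array([563,-321.3])
    Y=np.arange(-100,100,.5);X=np.arange(-30,60,1.)
    def rect(z):
        P=np.array([[w2px(c,[*(ctr+x*ex+y*ey),z]) for y in Y] for x in X],np.float32)
        return cv2.remap(im,P[...,0],P[...,1],cv2.INTER_LINEAR)
    R=rect(40.5);g=R[...,1]
    br=rect(43);w=np.clip(br[...,0]-br[...,2]-25,0,None);w[(X<5)]=0
    by=(w.sum(0)*Y).sum()/w.sum();bx=(w.sum(1)*X).sum()/w.sum()
    row=np.argmin(g[:30,:].mean(1));L=g[max(row-1,0):row+2].mean(0)
    bg=np.median(g[45:,60:-60]);th=(bg+np.percentile(L,15))/2
    d=np.nonzero(L<th)[0];lo,hi=Y[d[0]],Y[d[-1]]
    d=d[(Y[d]>-80)&(Y[d]<80)]
    print(n,'track x',X[row],'ends',Y[d[0]],Y[d[-1]],'mid',(Y[d[0]]+Y[d[-1]])/2,'brass',round(by,1),round(bx,1),'val',round(55+by-(Y[d[0]]+Y[d[-1]])/2,1))
    w2=np.clip(br[...,0]-br[...,2]-25,0,None)
E
```

```text
top0 track x -15.0 ends -67.0 61.0 mid -3.0 brass 16.0 30.0 val 74.0
scene0 track x -16.0 ends -66.5 62.0 mid -2.25 brass 16.2 27.7 val 73.4
top_g track x -14.0 ends -67.0 61.5 mid -2.75 brass 16.1 30.0 val 73.8
scene_g track x -16.0 ends -66.5 62.0 mid -2.25 brass 16.1 27.7 val 73.4
```

```bash
python3 -c "
from cell import env
print(env.job_done())"
```

```text
the job is handed in; nothing more can be done
None
```

I've handed the job in: the last pictures show all four cards flat in the shut box and the pry blade on its mat, and the fader sits about 1–2 mm from the pointer by my measurement; the hand-in returned no verdict.

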